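Clear the lapping bed and roll down its abrasive sheet

TASK

A new abrasive sheet has been laid on the sprung lapping bed, weighted with blanks from the batch. First sort every blank, those on the bed and those on the cork mat, into the trays (pale green tablets into the white tray, dark carved balls into the blue tray); then take the hand roller by its orange grip and roll the sheet down along its whole length and centred on it, from the red-marked end to the far end, with a steady push that keeps the bed sunk about half-way and never loose or bottomed out. Finally hang the roller back squarely in its wooden stand; do not shift the other things on the bench.

Things in the scene. Friction and masses are not known exactly. Their poses are not given: they have to be found in the camera images.
- tablet1_c (a point): centre of pale green stone tablet 1: a flat bar 84 (its x) x 36 (its y) x 28 mm high, 0.14 to 0.26 kg; the point lies half-way up, 14 mm above its underside. May be absent (None)
- tablet2_c (a point): centre of pale green stone tablet 2: a flat bar 84 (its x) x 36 (its y) x 28 mm high, 0.14 to 0.26 kg; the point lies half-way up, 14 mm above its underside. May be absent (None)
- tablet3_c (a point): centre of pale green stone tablet 3: a flat bar 84 (its x) x 36 (its y) x 28 mm high, 0.14 to 0.26 kg; the point lies half-way up, 14 mm above its underside. May be absent (None)
- ball1_c (a point): centre of dark green carved ball 1: 54 mm across at mid height, 44 mm high, flat at top and foot, with black round holes, 0.09 to 0.17 kg; the point lies half-way up, 22 mm above its flat foot. May be absent (None)
- ball2_c (a point): centre of dark green carved ball 2: 54 mm across at mid height, 44 mm high, flat at top and foot, with black round holes, 0.09 to 0.17 kg; the point lies half-way up, 22 mm above its flat foot. May be absent (None)
- ball3_c (a point): centre of dark green carved ball 3: 54 mm across at mid height, 44 mm high, flat at top and foot, with black round holes, 0.09 to 0.17 kg; the point lies half-way up, 22 mm above its flat foot. May be absent (None)
- white_tray: white open tray, fixed to the table: 140 (its x) x 260 (its y) x 50 mm high outside, walls and floor 5 mm thick; origin at the centre of its underside
- blue_tray: grey-blue open tray, fixed to the table: 140 (its x) x 260 (its y) x 50 mm high outside, walls and floor 5 mm thick; origin at the centre of its underside
- bed: base of the lapping bed, fixed: flat grey plate 130 (its x) x 280 (its y) x 8 mm under the sprung aluminium platen; origin at the centre of its underside. Axes parallel to those of sheet
- sheet (a point): centre of the brown abrasive sheet's top face, on the aluminium platen (120 x 270 x 14 mm) and moving down with it; 40 mm above the table when nothing presses. The stiff sheet measures 110 mm along its x and 240 mm along its y; the rolling direction is its y. A red strip 20 mm wide crosses the platen just beyond the sheet's -y end (centre 125 mm from this point)
- platen (a joint): how far the sprung platen has sunk, m: 0 at rest, stop at 0.016. Springs: it starts to sink at about 6 N and sinks a further 1 mm for each 0.7 N (7 mm at about 11 N); it rises again by itself. The blanks lying on it sink it by less than 2 mm
- mat: cork mat 170 (its x) x 240 (its y) x 4 mm on the table, fixed, on which some blanks lie; origin at the centre of its underside
- roller_grip (a point): middle of the hand roller's orange upright grip: 70 (its x) x 24 (its y) mm, from 60 to 110 mm above the drum's lowest line (this point at 90), with a wider cap 80 x 36 x 10 mm on top (110 to 120 mm above that line). The point is 34 mm above the underside of the steel shoulder plate (170 (x) x 50 (y) x 8 mm), from whose underside cheeks (outer faces 60 mm either side) carry the black drum. 0.5 kg in all; drum and grip are symmetrical, either way round works
- roller_foot (a point): the point under the middle of the roller's drum where it touches what it rolls on, 90 mm below roller_grip. The drum is 44 mm in diameter and 100 mm long along the roller's x; it rolls along the roller's y
- drum (a joint): turning angle of the roller's drum about its axle, rad; turns freely
- stand: fixed dark wooden roller stand, origin at the centre of its underside: base 180 (its x) x 100 x 8 mm with two uprights at its x ends, inner faces 70 mm either side of the middle, outer faces 84 mm, 60 mm wide along y, tops 72 mm above the table. The roller hangs between them, its shoulder plate lying on both tops, x along the stand's x, drum 20 mm above the table (roller_grip 110 mm above it)
- bottle: bystander: clear bottle 64 mm in diameter, 170 mm high; origin at its underside
- mug: bystander: white mug 76 mm in diameter, 85 mm high; origin at its underside
- paste_jar: bystander: low green jar 56 mm in diameter, 45 mm high; origin at its underside
- brush: bystander: brush lying on the table at the right side; origin at its underside
- oil_can: bystander: metal can 60 mm in diameter, 110 mm high, beyond the trays; origin at its underside
- rough_stone: bystander: rough stone block 110 x 80 x 60 mm beyond the trays; origin at its underside

How it is judged:
By the outcome, as a careful person would: the job done as asked, in the order asked, and still so for the second after the job is handed in, with the robot touching nothing.
Of tablet1, tablet2, tablet3, ball1, ball2, ball3 only 4 to 6 are there at a start; the rules pass over those that are not, and their reading is None.
At some moment in a run one of tablet1, tablet2, tablet3, ball1, ball2, ball3 may be knocked a few centimetres aside while the robot is not near it.
Once in a run the grip may slacken for a moment while it holds something.
It also fails if it takes over 208 s, if anything falls off the work surface, if the arm or the gripper's body presses on something with over 40 N, if the wrist force passes 120 N, or if a joint passes its speed limit or range.

ROBOT

A 6-joint arm with a two-finger parallel gripper is mounted at the origin on the work surface. World frame = base frame: x ahead of the robot, y to its left, z up, the work surface at z = 0. Lengths are in m, angles in rad, forces in N, time in s.
With the tool pointing down it reaches from about 0.35 to 0.775 m from the base axis. Payload 7.3 kg.
Tool frame: the origin (TCP) lies midway between the tips of the shut fingers; the grasp point (between the pads) lies 19 mm behind it (robot.grasp_offset is the z of the grasp point in the tool frame, in m); z points along the fingers, y is the direction in which the jaws open and shut (so a half turn about z gives the same grasp; the last joint's range is limited). The gripper opens to 92 mm and grips with 3 to 60 N. Pads are 19 mm wide; open, the fingers measure 130 mm over their backs; the gripper's body (75 mm by 190 mm) begins 47 mm behind the grasp point.
Start: joints at [1.051, 0.342, 1.524, -0, 1.275, -0.146], TCP at [0.192, 0.489, 0.227] pointing down, gripper open.
Joint ranges: [-2.53, 2.53], [-0.77, 2.02], [0.04, 2.7], [-1, 4.14], [0.28, 2.66], [-3.11, 3.11]. Speed limits (rad/s): [2.57, 2.57, 3.14, 3.14, 3.14, 3.14].

INTERFACE

Orientations are given as [roll, pitch, yaw] about the fixed x, y, z axes, in that order (R = Rz(yaw) Ry(pitch) Rx(roll)).
In Python, from cell import observe, imaging, workorder, robot gives the robot as it stands. The module is installed in compiled form; this text tells all that it offers.
- The arm moves only by the tool send_rows, never from a script. Its argument "series" is a list of rows, each a list of 7 numbers: the shift along the tool's x, y, z in m, then the turn, a rotation vector about the tool's x, y, z in rad, then the closure, from 0 (fully open) to 1 (shut). A call has 1 to 5 rows; each row shifts and turns the commanded pose from where the row before left it, along the tool's axes as they then stand; what a row does not reach is not made up. A row lasts 1/12 s, in which the tool goes at most 41.7 mm and 7.16 degrees, less where a joint would pass 70% of its speed; a pose out of reach is approached as far as the arm can. A call is refused whole if a number of a shift passes 0.0417 or a number of a turn 0.125, either way. A call with a gripper value outside its range is refused whole. The fingers move at their own pace and stop on an object; "newtons" is the grip in N (left out, the last holds). Time passes only in rows, so rows that do not move let the fingers close. It gives the time, the measured TCP pose, the force and the opening at its end, in the units of the state.
- observe(): the state, without advancing time (a new reading comes with each control period).
- imaging.read_camera(name): name is "scene" or "side" or "wrist"; returns a dict with "color" (480x640x3 uint8, red, green, blue), "range_z" (480x640 float32, m along the optical axis (not along the pixel's ray), 0 where there is no reading), "vfov" (degrees; the focal length in pixels is half the picture's height over the tangent of half this angle, whatever the lens; pixels are square), "cx", "cy" (the principal point, pixels), "dist_coeffs" ([k1, k2, p1, p2, k3] as OpenCV has them; the pictures are not rectified), "T" (4x4, takes a point from camera to world coordinates). Camera axes: x right, y down, z forward; pixel columns grow to the right and rows downward; lengths in m; the calibration is good to about 2 mm. A picture is of the moment at which its call begins.
- workorder.hand_in(): hands the job in, once; it reports no verdict.
The state is a dict: "time": time; "qpos": joint angles; "qvel": joint speeds; "joint_efforts": joint torques, N m; "tool_pos": TCP position; "tool_rot": TCP orientation; "contact_force": force on the tool from outside, world axes, zero at the start; "torque": the same for the moment, N m; "opening": finger opening in m.
Only numpy, scipy, OpenCV 4.12 (cv2) and the standard library are available. Lean on these libraries where they do the work, as an engineer would, in place of code of your own. Each camera call takes 0.05 s, during which the arm holds its last target.

## Working session

There is one attempt and no reset: what is moved stays moved. The work goes in short steps, Python scripts to look and compute and a tool call to move; the robot and the scene stay as the last step left them, time stands still between calls to the robot, and variables do not carry over. Pictures are saved under pics/ and viewed, and the job is handed in when it is done.

Besides the shell and the picture viewer there is one more tool, called after "Request:" as name([rows], argument=value, ...), one row to a line, values as JSON. send_rows: Moves the arm, as the interface text tells. Its arguments: {"type":"object","properties":{"series":{"type":"array","items":{"type":"array","items":{"type":"number"}}},"newtons":{"type":"number"}},"required":["series"]}

```bash
mkdir -p pics; ls; cat > h.py <<'E'
import numpy as np, cv2
from cell import observe, imaging, workorder, robot
def cam(n):
    d=imaging.read_camera(n); return d
def K(d):
    f=d['color'].shape[0]/2/np.tan(np.radians(d['vfov'])/2)
    return np.array([[f,0,d['cx']],[0,f,d['cy']],[0,0,1.]])
def cloud(d):
    h,w=d['range_z'].shape
    u,v=np.meshgrid(np.arange(w),np.arange(h))
    p=cv2.undistortPoints(np.stack([u,v],-1).reshape(-1,1,2).astype(np.float64),K(d),np.array(d['dist_coeffs'],float)).reshape(h,w,2)
    z=d['range_z']
    P=np.stack([p[...,0]*z,p[...,1]*z,z],-1)
    T=np.array(d['T'])
    W=P@T[:3,:3].T+T[:3,3]
    W[z<=0]=np.nan
    return W
def save(d,n):
    cv2.imwrite('pics/'+n,cv2.cvtColor(d['color'],cv2.COLOR_RGB2BGR))
def st():
    o=observe()
    print({k:np.round(v,4) for k,v in o.items()})
E
python3 - <<'E'
from h import *
st(); print(robot.grasp_offset)
for n in ['scene','side','wrist']:
    d=cam(n); save(d,n+'0.png'); np.savez('pics/'+n+'0.npz',W=cloud(d),c=d['color']); print(n,d['vfov'],d['dist_coeffs'],np.round(d['T'],3).tolist())
E
```

```text
pics
{'time': np.float64(0.0), 'qpos': array([ 1.051 ,  0.3427,  1.5251,  0.    ,  1.2754, -0.146 ]), 'qvel': array([-0.0006,  0.0001, -0.0006, -0.0005,  0.0002,  0.0003]), 'joint_efforts': array([-1.30000e-03, -4.31237e+01, -2.44219e+01,  7.16000e-02,
        5.59000e-02, -1.00000e-04]), 'tool_pos': array([0.1915, 0.4884, 0.226 ]), 'tool_rot': array([-3.1400e+00, -2.0000e-04,  2.7678e+00]), 'contact_force': array([-0.9105,  0.2199, -0.6819]), 'torque': array([-0.0829, -0.0441, -0.01  ]), 'opening': np.float64(0.0917)}
-0.0188
scene 52.80748415891651 [0.01450408 0.         0.         0.         0.        ] [[-0.238, 0.624, -0.745, 1.376], [0.971, 0.165, -0.172, 0.166], [0.016, -0.764, -0.645, 0.786], [0.0, 0.0, 0.0, 1.0]]
side 50.98932209523522 [-0.0104117  0.         0.         0.         0.       ] [[0.887, -0.247, 0.391, 0.047], [-0.462, -0.431, 0.775, -1.012], [-0.022, -0.868, -0.496, 0.727], [0.0, 0.0, 0.0, 1.0]]
wrist 64.17776862262984 [0.017178 0.       0.       0.       0.      ] [[0.366, 0.885, 0.288, 0.111], [0.931, -0.348, -0.113, 0.519], [-0.0, 0.309, -0.951, 0.383], [0.0, 0.0, 0.0, 1.0]]
```

View pics/scene0.png

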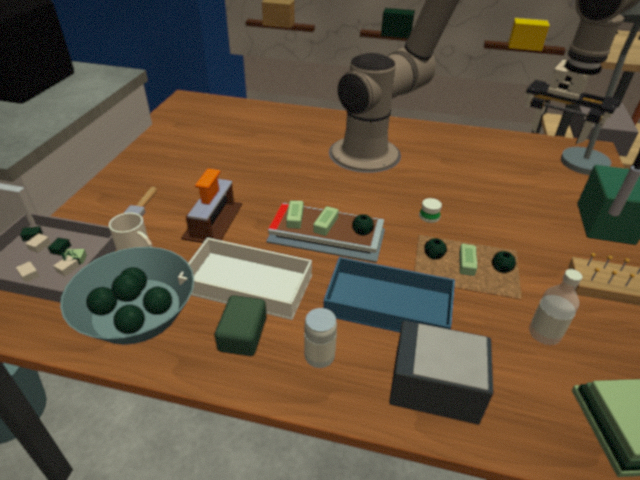

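View pics/side0.png

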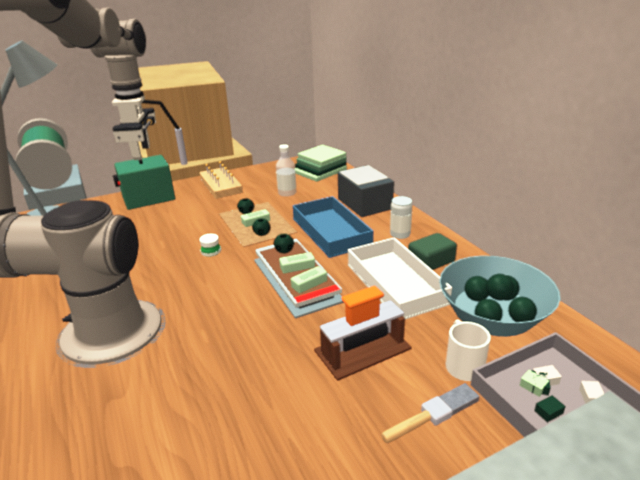

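View pics/wrist0.png

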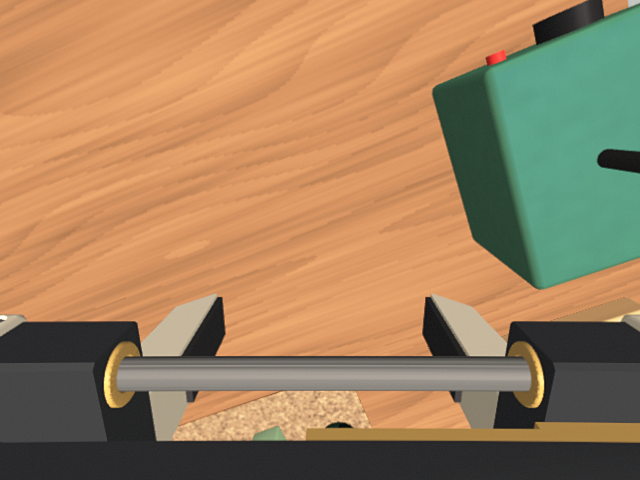

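The scene shows 6 blanks. On the bed are two tablets (295,213; 326,220) and a ball (363,224); on the mat are balls (435,248; 504,261) and a tablet (468,260). The roller is in its stand at (208,205). Next I'll measure positions.

```bash
cat >> h.py <<'E'
def ortho(Ws,Cs,x0=0.2,x1=0.9,y0=-0.55,y1=0.55,r=0.002):
    nx=int((x1-x0)/r);ny=int((y1-y0)/r)
    H=np.full((nx,ny),-1.);I=np.zeros((nx,ny,3),np.uint8)
    for W,c in zip(Ws,Cs):
        P=W.reshape(-1,3);C=c.reshape(-1,3);m=np.isfinite(P[:,0])&(P[:,2]<0.25);P=P[m];C=C[m]
        i=((x1-P[:,0])/r).astype(int);j=((y1-P[:,1])/r).astype(int)
        ok=(i>=0)&(i<nx)&(j>=0)&(j<ny);P=P[ok];C=C[ok];i=i[ok];j=j[ok]
        o=np.argsort(P[:,2])
        for k in o:
            if P[k,2]>=H[i[k],j[k]]: H[i[k],j[k]]=P[k,2];I[i[k],j[k]]=C[k]
    return H,I
def comps(W,c,mask,minn=40):
    n,l,s,ce=cv2.connectedComponentsWithStats(mask.astype(np.uint8))
    out=[]
    for k in range(1,n):
        if s[k,4]>=minn: out.append((l==k,s[k],ce[k]))
    return out
E
python3 - <<'E'
from h import *
Ws=[];Cs=[]
for n in ['scene','side']:
    z=np.load(f'pics/{n}0.npz');Ws.append(z['W']);Cs.append(z['c'])
    W,c=z['W'],z['c'];hsv=cv2.cvtColor(c,cv2.COLOR_RGB2HSV)
    roi=(W[...,0]>.25)&(W[...,0]<.85)&(abs(W[...,1])<.5)
    print(n)
    sel={'tab':(hsv[...,0]>35)&(hsv[...,0]<70)&(hsv[...,1]>40)&(hsv[...,2]>120),
     'ball':(hsv[...,2]<75)&(W[...,2]>.006),
     'orange':(hsv[...,0]<18)&(hsv[...,1]>200)&(hsv[...,2]>150)&(W[...,2]>.05),
     'red':((hsv[...,0]<5)|(hsv[...,0]>174))&(hsv[...,1]>170)&(W[...,2]>.02)&(W[...,2]<.05)}
    for k,m in sel.items():
        for mm,s,ce in comps(W,c,m&roi):
            P=W[mm];zt=np.nanpercentile(P[:,2],97)
            Q=P[P[:,2]>zt-.004]
            r=cv2.minAreaRect((Q[:,:2]*1000).astype(np.float32))
            print(k,ce.round(),len(P),'ztop',zt.round(4),'rng',np.nanmin(P,0).round(3),np.nanmax(P,0).round(3),'rect',np.round(r[0],1),np.round(r[1],1),round(r[2],1))
H,I=ortho(Ws,Cs)
cv2.imwrite('pics/ortho.png',cv2.cvtColor(I,cv2.COLOR_RGB2BGR))
E
```

```text
scene
tab [295. 211.] 280 ztop 0.0716 rng [ 0.4   -0.127  0.064] [ 0.486 -0.083  0.073] rect [ 443.3 -106. ] [83.3 33.1] 8.5
tab [326. 217.] 298 ztop 0.0713 rng [ 0.406 -0.047  0.061] [ 0.49  -0.003  0.072] rect [449.9 -24.9] [34.3 80.6] 82.3
tab [469. 256.] 335 ztop 0.0352 rng [0.421 0.306 0.028] [0.504 0.341 0.037] rect [462.8 323.4] [83.9 33.6] 2.5
ball [607.   9.] 521 ztop 0.5475 rng [0.25  0.451 0.505] [0.269 0.5   0.549] rect [261.8 477.7] [45.3 10.4] 81.9
ball [208. 220.] 819 ztop 0.0698 rng [ 0.374 -0.369  0.006] [ 0.552 -0.292  0.077] rect [ 472.2 -298.8] [ 50.1 167.4] 72.3
ball [362. 225.] 367 ztop 0.0865 rng [0.436 0.041 0.04 ] [0.479 0.093 0.088] rect [454.2  67.6] [33.4 34.6] 26.2
ball [323. 244.] 168 ztop 0.0287 rng [ 0.483 -0.143  0.007] [0.505 0.093 0.03 ] rect [501.3 -23.2] [225.2   5.1] 89.4
ball [435. 248.] 363 ztop 0.0501 rng [0.437 0.22  0.016] [0.48  0.272 0.051] rect [453.6 245.8] [31.6 35.1] 72.7
ball [503. 262.] 407 ztop 0.0501 rng [0.441 0.377 0.014] [0.487 0.428 0.052] rect [460.7 402.1] [31.3 34.6] 38.4
ball [396. 278.] 1615 ztop 0.0478 rng [0.564 0.033 0.
[... 2680 characters left out ...]
top 0.0601 rng [ 0.528 -0.358  0.012] [ 0.54  -0.328  0.066] rect [ 533.1 -346.2] [ 3.8 21.8] 15.4
ball [365. 337.] 593 ztop 0.0588 rng [ 0.41  -0.347  0.025] [ 0.51  -0.329  0.06 ] rect [ 460.4 -338.8] [97.6 10.2] 0.6
ball [329. 350.] 80 ztop 0.0624 rng [ 0.374 -0.353  0.015] [ 0.378 -0.321  0.064] rect [ 375.6 -332.3] [ 1.7 23.1] 5.1
ball [336. 359.] 100 ztop 0.0637 rng [ 0.376 -0.361  0.012] [ 0.387 -0.348  0.066] rect [ 381.6 -359.4] [9.3 1.1] 23.6
orange [362. 306.] 861 ztop 0.1404 rng [ 0.42  -0.343  0.084] [ 0.495 -0.31   0.142] rect [ 457.4 -326.6] [74.8 32.8] 0.2
red [316. 293.] 230 ztop 0.0423 rng [ 0.39  -0.161  0.036] [ 0.493 -0.137  0.044] rect [ 441.2 -148.8] [ 23.7 103.2] 88.9
```

View pics/ortho.png

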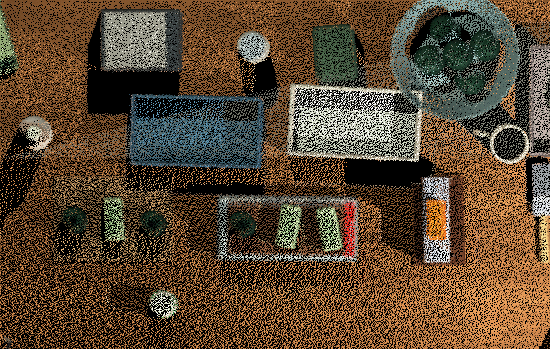

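```bash
cat > go.py <<'E'
import sys
from h import *
from scipy.spatial.transform import Rotation as Rn
a=[float(v) for v in sys.argv[1:]]
x,y,z,yaw=a[:4]; step=a[4] if len(a)>4 else 0.04
o=observe(); p=np.array(o['tool_pos']); R=Rn.from_euler('xyz',o['tool_rot'])
Rt=Rn.from_euler('xyz',[np.pi,0,np.radians(yaw)])
rv=(R.inv()*Rt).as_rotvec(); D=np.array([x,y,z])-p
n=max(1,int(np.ceil(np.linalg.norm(D)/step-1e-6)),int(np.ceil(np.linalg.norm(rv)/.12-1e-6)))
print('t',round(float(o['time']),2),'pos',p.round(4),'n',n,'rv',rv.round(3))
for i in range(n):
    s=R.inv().apply(D/n); R=R*Rn.from_rotvec(rv/n)
    if i%5==0: print()
    print(np.r_[s.round(4),(rv/n).round(3)].tolist())
E
python3 go.py 0.44 0.24 0.26 90
```

```text
t 0.15 pos [0.1915 0.4885 0.2262] n 10 rv [-1.000e-03  1.000e-03  1.197e+00]

[-0.0322, -0.0141, -0.0034, -0.0, 0.0, 0.12]
[-0.0337, -0.0101, -0.0034, -0.0, 0.0, 0.12]
[-0.0346, -0.006, -0.0034, -0.0, 0.0, 0.12]
[-0.0351, -0.0018, -0.0034, -0.0, 0.0, 0.12]
[-0.0351, 0.0024, -0.0034, -0.0, 0.0, 0.12]

[-0.0345, 0.0065, -0.0034, -0.0, 0.0, 0.12]
[-0.0335, 0.0106, -0.0034, -0.0, 0.0, 0.12]
[-0.032, 0.0145, -0.0034, -0.0, 0.0, 0.12]
[-0.03, 0.0182, -0.0034, -0.0, 0.0, 0.12]
[-0.0276, 0.0217, -0.0034, -0.0, 0.0, 0.12]
```

Request:
send_rows([
  [-0.032,-0.014,-0.0034,0,0,0.12,0.15],
  [-0.034,-0.01,-0.0034,0,0,0.12,0.15],
  [-0.0345,-0.006,-0.0034,0,0,0.12,0.15],
  [-0.035,-0.002,-0.0034,0,0,0.12,0.15],
  [-0.035,0.0025,-0.0034,0,0,0.12,0.15],
], newtons=30)

```text
time: 0.57
tool_pos: [0.3165, 0.3634, 0.2437]
tool_rot: [-3.141, 0.0, 2.162]
contact_force: [1.2, -0.1, -0.9]
opening: 0.0779
```

Request:
send_rows([
  [-0.0345,0.0065,-0.0034,0,0,0.12,0.15],
  [-0.0335,0.0105,-0.0034,0,0,0.12,0.15],
  [-0.032,0.0145,-0.0034,0,0,0.12,0.15],
  [-0.03,0.018,-0.0034,0,0,0.12,0.15],
  [-0.0275,0.0215,-0.0034,0,0,0.12,0.15],
])

```text
time: 0.98
tool_pos: [0.44, 0.2387, 0.2608]
tool_rot: [-3.141, 0.0, 1.562]
contact_force: [1.0, 0.4, 0.1]
opening: 0.0778
```

```bash
cat > loc.py <<'E'
from h import *
import sys
def loc(n):
    d=cam(n); W=cloud(d); c=d['color'];hsv=cv2.cvtColor(c,cv2.COLOR_RGB2HSV)
    save(d,sys.argv[1]+n+'.png')
    roi=(W[...,0]>.25)&(W[...,0]<.85)&(abs(W[...,1])<.5)&(W[...,2]<.15)
    sel={'tab':(hsv[...,0]>35)&(hsv[...,0]<75)&(hsv[...,1]>40)&(hsv[...,2]>110),
     'ball':(hsv[...,2]<75)&(W[...,2]>.012)&(W[...,0]<.7)}
    for k,m in sel.items():
        for mm,s,ce in comps(W,c,m&roi,120):
            P=W[mm];zt=np.nanpercentile(P[:,2],97)
            if len(P)<40: continue
            Q=P[P[:,2]>zt-.005]
            if len(Q)<5: continue
            r=cv2.minAreaRect((Q[:,:2]*1000).astype(np.float32))
            w,h=r[1];ang=r[2]
            if w<h: ang-=90
            if max(w,h)>110 or max(w,h)<20: continue
            print(n,k,ce.round(),len(P),'ztop',zt.round(4),'c',np.round(r[0],1),np.round([max(w,h),min(w,h)],1),'long axis',round(ang,1))
for n in sys.argv[2:]: loc(n)
E
python3 loc.py a wrist scene; python3 -c "
from h import *;st()"
```

```text
wrist tab [348. 127.] 619 ztop 0.0319 c [460.4 322.3] [80.2 34.4] long axis 1.9
wrist tab [347. 124.] 1072 ztop 0.0328 c [462.2 321.2] [51.5 19.1] long axis 1.0
wrist tab [196. 207.] 440 ztop 0.0285 c [298.7 242.8] [33.5  5.8] long axis -30.1
wrist tab [328. 421.] 839 ztop 0.0655 c [437.7  -6.2] [62.3  6. ] long axis -4.4
wrist ball [344.  39.] 1166 ztop 0.0465 c [456.8 400.5] [42.8 37.1] long axis 10.6
wrist ball [337. 202.] 881 ztop 0.046 c [449.9 245.4] [42.9 42.5] long axis -54.2
wrist ball [337. 207.] 305 ztop 0.0492 c [451.5 243.5] [20.2 17.6] long axis -48.9
wrist ball [334. 352.] 211 ztop 0.0699 c [447.8  90.2] [31.8  4.7] long axis 1.3
scene tab [295. 211.] 288 ztop 0.0714 c [ 443.3 -105.5] [84.  35.2] long axis 8.4
scene tab [326. 218.] 314 ztop 0.0711 c [449.2 -24.2] [82.1 35.5] long axis -10.5
scene tab [468. 256.] 344 ztop 0.0349 c [463.  323.5] [83.2 34.1] long axis 2.7
scene ball [363. 225.] 364 ztop 0.086 c [453.2  67.7] [34.2 32.6] long axis 53.3
scene ball [435. 248.] 360 ztop 0.0502 c [453.6 245.4] [34.4 32.5] long axis -61.3
scene ball [503. 262.] 399 ztop 0.0503 c [461.5 403.2] [33.7 33.2] long axis 41.0
{'time': np.float64(1.0833), 'qpos': array([ 3.3990e-01,  2.7310e-01,  1.5267e+00, -1.5000e-03,  1.3405e+00,
        3.5180e-01]), 'qvel': array([ 0.0757, -0.0159,  0.0439,  0.0404,  0.0068, -0.0554]), 'joint_efforts': array([-1.86090e+00, -3.99229e+01, -2.57843e+01, -2.60200e-01,
       -1.01000e-02,  5.66100e-01]), 'tool_pos': array([0.4423, 0.237 , 0.2608]), 'tool_rot': array([3.1400e+00, 9.0000e-04, 1.5592e+00]), 'contact_force': array([-0.7913,  0.189 ,  0.4577]), 'torque': array([-0.0674,  0.1208, -0.0082]), 'opening': np.float64(0.0778)}
```

View pics/awrist.png

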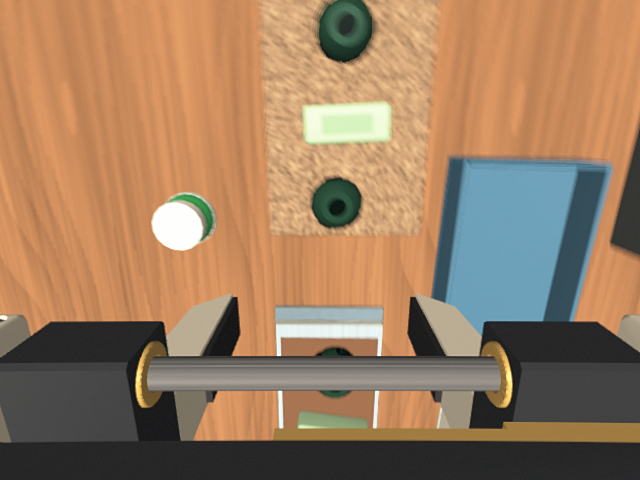

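The wrist view shows the mat balls at (344,30) and (337,203), the tablet at (347,123), and the bed ball behind the bar. I'll pick the far mat ball first.

```bash
python3 go.py 0.459 0.401 0.12 90 0.0416
```

```text
t 1.08 pos [0.4423 0.237  0.2608] n 6 rv [ 0.002  0.001 -0.012]

[0.0274, 0.0024, 0.0234, 0.0, 0.0, -0.002]
[0.0274, 0.0025, 0.0234, 0.0, 0.0, -0.002]
[0.0274, 0.0025, 0.0234, 0.0, 0.0, -0.002]
[0.0274, 0.0026, 0.0235, 0.0, 0.0, -0.002]
[0.0274, 0.0027, 0.0235, 0.0, 0.0, -0.002]

[0.0273, 0.0027, 0.0235, 0.0, 0.0, -0.002]
```

Request:
send_rows([
  [0.0328,0.003,0.024,0,0,-0.002,0.15],
  [0.0328,0.003,0.024,0,0,-0.002,0.15],
  [0.0328,0.003,0.024,0,0,-0.002,0.15],
  [0.0328,0.003,0.024,0,0,-0.002,0.15],
  [0.0328,0.003,0.024,0,0,-0.002,0.15],
])

```text
time: 1.5
tool_pos: [0.4532, 0.406, 0.1393]
tool_rot: [-3.141, 0.0, 1.579]
contact_force: [1.1, -0.1, 0.1]
opening: 0.0781
```

```bash
python3 loc.py b scene | grep ball;python3 go.py 0.459 0.401 0.008 90 
```

```text
scene ball [362. 225.] 364 ztop 0.0864 c [452.7  66.7] [36.2 33.6] long axis 38.8
scene ball [435. 248.] 358 ztop 0.0501 c [454.1 246.7] [36.3 34.3] long axis -79.7
scene ball [503. 262.] 405 ztop 0.05 c [460.7 403. ] [35.1 33.9] long axis -76.9
t 1.55 pos [0.451  0.4099 0.1328] n 4 rv [-0.007  0.002  0.011]

[-0.0022, 0.0022, 0.0312, -0.002, 0.0, 0.003]
[-0.0022, 0.0022, 0.0312, -0.002, 0.0, 0.003]
[-0.0022, 0.0021, 0.0312, -0.002, 0.0, 0.003]
[-0.0022, 0.0021, 0.0312, -0.002, 0.0, 0.003]
```

Request:
send_rows([
  [-0.003,0.003,0.025,0,0,0,0.15],
  [-0.003,0.003,0.025,0,0,0,0.15],
  [0,0,0.015,0,0,0,0.15],
  [0,0,0,0,0,0,0.15],
  [0,0,0,0,0,0,0.15],
])

```text
time: 1.97
tool_pos: [0.4592, 0.3983, 0.0751]
tool_rot: [-3.14, 0.001, 1.579]
contact_force: [0.1, 0.3, 0.3]
opening: 0.0781
```

```bash
python3 go.py 0.459 0.401 0.008 90 
```

```text
t 1.97 pos [0.4592 0.3983 0.0751] n 2 rv [-0.002  0.001  0.008]

[0.0014, -0.0, 0.0335, -0.001, 0.001, 0.004]
[0.0013, -0.0, 0.0335, -0.001, 0.001, 0.004]
```

Request:
send_rows([
  [0.001,0,0.02,0,0,0.004,0.15],
  [0.002,0,0.02,0,0,0.004,0.15],
  [0,0,0.017,0,0,0,0.15],
  [0,0,0.01,0,0,0,0.15],
  [0,0,0,0,0,0,0.15],
])

```text
time: 2.38
tool_pos: [0.4594, 0.4011, 0.0079]
tool_rot: [-3.14, 0.001, 1.57]
contact_force: [0.4, -0.6, -0.1]
opening: 0.0785
```

Request:
send_rows([
  [0,0,0,0,0,0,0.6],
  [0,0,0,0,0,0,0.6],
  [0,0,0,0,0,0,0.6],
  [0,0,0,0,0,0,0.6],
  [0,0,-0.005,0,0,0,0.6],
])

```text
time: 2.8
tool_pos: [0.4597, 0.401, 0.0137]
tool_rot: [-3.141, 0.0, 1.57]
contact_force: [-0.4, 0.5, -2.3]
opening: 0.0522
```

```bash
python3 - <<'E'
from h import *
for n in ['scene','side']:
    z=np.load(f'pics/{n}0.npz');W=z['W'];hsv=cv2.cvtColor(z['c'],cv2.COLOR_RGB2HSV)
    for nm,(y0,y1) in {'white':(-.32,-.01),'blue':(.0,.31)}.items():
        m=(W[...,0]>.53)&(W[...,0]<.735)&(W[...,1]>y0)&(W[...,1]<y1)&(W[...,2]>.044)&(W[...,2]<.056)
        if nm=='blue': m&=(hsv[...,0]>90)&(hsv[...,0]<115)&(hsv[...,1]>90)
        n_,l,s,_=cv2.connectedComponentsWithStats(m.astype(np.uint8)); 
        m=l==1+np.argmax(s[1:,4])
        r=cv2.minAreaRect((W[m][:,:2]*1000).astype(np.float32)); print(n,nm,np.round(r[0],1),np.round(r[1],1),round(r[2],1),np.nanmedian(W[m][:,2]).round(4))
E
python3 go.py 0.636 0.235 0.16 90
```

```text
scene white [ 653.8 -157.9] [262.1 144.7] 86.8 0.049
scene blue [639.6 159. ] [254.4 141.9] 88.5 0.0491
side white [ 656.3 -159.7] [265.4 148.3] 86.2 0.0478
side blue [586.1 131.3] [120.  283.2] 25.3 0.0479
t 2.8 pos [0.4597 0.401  0.0137] n 8 rv [-0.001  0.    -0.001]

[-0.0207, 0.022, -0.0183, -0.0, 0.0, -0.0]
[-0.0207, 0.022, -0.0183, -0.0, 0.0, -0.0]
[-0.0207, 0.022, -0.0183, -0.0, 0.0, -0.0]
[-0.0207, 0.022, -0.0183, -0.0, 0.0, -0.0]
[-0.0207, 0.022, -0.0183, -0.0, 0.0, -0.0]

[-0.0208, 0.022, -0.0183, -0.0, 0.0, -0.0]
[-0.0208, 0.022, -0.0183, -0.0, 0.0, -0.0]
[-0.0208, 0.022, -0.0183, -0.0, 0.0, -0.0]
```

Request:
send_rows([
  [0,0,-0.035,0,0,0,0.6],
  [-0.01,0.01,-0.036,0,0,0,0.6],
  [-0.026,0.028,-0.015,0,0,0,0.6],
  [-0.027,0.028,-0.01,0,0,0,0.6],
  [-0.027,0.028,0,0,0,0,0.6],
])

```text
time: 3.22
tool_pos: [0.5562, 0.3112, 0.1138]
tool_rot: [3.136, -0.002, 1.572]
contact_force: [0.9, 0.4, -1.7]
opening: 0.052
```

Request:
send_rows([
  [-0.027,0.028,0,0,0,0,0.6],
  [-0.027,0.028,0,0,0,0,0.6],
  [-0.026,0.028,0,0,0,0,0.6],
  [0,0.004,0,0,0,0,0.6],
  [0,0,0,0,0,0,0.6],
])

```text
time: 3.63
tool_pos: [0.6436, 0.2289, 0.1097]
tool_rot: [3.141, -0.0, 1.566]
contact_force: [0.2, 1.4, -1.4]
opening: 0.052
```

```bash
python3 go.py 0.639 0.231 0.011 90 
```

```text
t 3.63 pos [0.6436 0.2289 0.1097] n 3 rv [ 0.001 -0.    -0.005]

[0.0007, -0.0015, 0.0329, 0.0, -0.0, -0.002]
[0.0007, -0.0015, 0.0329, 0.0, -0.0, -0.002]
[0.0007, -0.0015, 0.0329, 0.0, -0.0, -0.002]
```

Request:
send_rows([
  [0.002,-0.004,0.03,0,0,0,0.6],
  [0,0,0.03,0,0,0,0.6],
  [0,0,0.025,0,0,0,0.6],
  [0,0,0.0135,0,0,0,0.6],
  [0,0,0,0,0,0,0.6],
])

```text
time: 4.05
tool_pos: [0.6356, 0.2342, 0.0096]
tool_rot: [-3.137, 0.001, 1.571]
contact_force: [0.2, 0.1, -1.3]
opening: 0.0521
```

Request:
send_rows([
  [0,0,0,0,0,0,0.25],
  [0,0,0,0,0,0,0.25],
  [0,0,0,0,0,0,0.25],
  [0,0,-0.02,0,0,0,0.25],
  [0,0,-0.04,0,0,0,0.25],
])

```text
time: 4.47
tool_pos: [0.6348, 0.2325, 0.0673]
tool_rot: [-3.132, 0.002, 1.57]
contact_force: [-0.1, 0.1, 0.3]
opening: 0.0686
```

```bash
python3 loc.py c scene | grep ball;python3 go.py 0.452 0.245 0.1 90 
```

```text
scene ball [363. 225.] 362 ztop 0.0862 c [454.5  66.5] [34.8 34. ] long axis 52.9
scene ball [425. 306.] 325 ztop 0.0477 c [662.2 235.7] [45.3 42.6] long axis -3.9
t 4.52 pos [0.6407 0.2341 0.0798] n 5 rv [ 0.009 -0.002 -0.001]

[0.0022, -0.0377, -0.0044, 0.002, -0.0, -0.0]
[0.0022, -0.0377, -0.0043, 0.002, -0.0, -0.0]
[0.0022, -0.0377, -0.0042, 0.002, -0.0, -0.0]
[0.0022, -0.0377, -0.0042, 0.002, -0.0, -0.0]
[0.0022, -0.0377, -0.0041, 0.002, -0.0, -0.0]
```

Request:
send_rows([
  [0.0015,-0.035,-0.01,0,0,0,0.15],
  [0.0015,-0.04,-0.01,0,0,0,0.15],
  [0.0015,-0.04,0,0,0,0,0.15],
  [0.0015,-0.04,0,0,0,0,0.15],
  [0.002,-0.032,0,0,0,0,0.15],
])

```text
time: 4.93
tool_pos: [0.4484, 0.2413, 0.0923]
tool_rot: [3.14, -0.001, 1.57]
contact_force: [-0.2, 0.5, -0.5]
opening: 0.078
```

Request:
send_rows([
  [0,0,0,0,0,0,0.15],
  [0,0,0,0,0,0,0.15],
])

```text
time: 5.1
tool_pos: [0.4503, 0.2419, 0.0926]
tool_rot: [3.139, -0.001, 1.571]
contact_force: [-0.1, 0.2, 0.5]
opening: 0.0782
```

```bash
python3 loc.py d scene side | grep -E "ball|tab";python3 go.py 0.452 0.245 0.008 90 
```

```text
scene tab [295. 211.] 287 ztop 0.0716 c [ 443.8 -105.3] [85.7 33.8] long axis 10.7
scene tab [326. 218.] 318 ztop 0.0712 c [448.4 -24.5] [82.4 36.3] long axis -9.3
scene tab [468. 256.] 347 ztop 0.0351 c [463.2 323.7] [82.1 34. ] long axis 2.6
scene ball [362. 225.] 366 ztop 0.0863 c [455.3  68.3] [36.2 30. ] long axis -82.2
scene ball [435. 248.] 365 ztop 0.0502 c [465.4 248.5] [61.7 36.8] long axis 16.5
scene ball [426. 303.] 497 ztop 0.0512 c [639.4 236.7] [40.6 36.6] long axis 42.0
side tab [254. 217.] 222 ztop 0.0345 c [461.5 294.4] [82.1 78.3] long axis -85.0
side tab [431. 243.] 476 ztop 0.0617 c [ 790.7 -122. ] [99.3 67.7] long axis 6.4
side ball [319. 213.] 216 ztop 0.0498 c [636.7 231.8] [36.  32.3] long axis 27.8
side ball [261. 227.] 206 ztop 0.0485 c [451. 237.] [32.6 30.1] long axis -43.7
side ball [284. 243.] 276 ztop 0.0847 c [449.8  58. ] [32.6 29.6] long axis -72.3
side ball [365. 337.] 589 ztop 0.0589 c [ 459.4 -340.2] [96.4 10.9] long axis -0.5
t 5.2 pos [0.4527 0.2418 0.0923] n 3 rv [ 0.004 -0.001 -0.001]

[0.001, -0.0003, 0.0281, 0.001, -0.0, -0.0]
[0.0011, -0.0003, 0.0281, 0.001, -0.0, -0.0]
[0.0011, -0.0003, 0.0281, 0.001, -0.0, -0.0]
```

View pics/dscene.png

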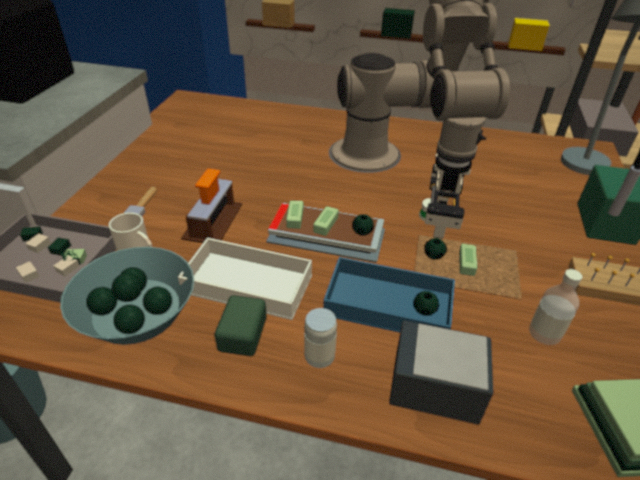

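The scene picture shows the first ball in the blue tray (426,303) and the gripper above the near mat ball (435,248).

Request:
send_rows([
  [0.002,0,0.026,0,0,0,0.15],
  [0,0,0.026,0,0,0,0.15],
  [0,0,0.022,0,0,0,0.15],
  [0,0,0.01,0,0,0,0.15],
  [0,0,0,0,0,0,0.15],
])

```text
time: 5.62
tool_pos: [0.4515, 0.2429, 0.0057]
tool_rot: [-3.14, 0.001, 1.569]
contact_force: [-0.5, 0.8, 0.2]
opening: 0.078
```

Request:
send_rows([
  [0,0,0,0,0,0,0.6],
  [0,0,0,0,0,0,0.6],
  [0,0,0,0,0,0,0.6],
  [0,0,0,0,0,0,0.6],
  [0,0,-0.005,0,0,0,0.6],
])

```text
time: 6.03
tool_pos: [0.4507, 0.2432, 0.0122]
tool_rot: [-3.141, 0.0, 1.57]
contact_force: [-0.7, -0.5, -0.3]
opening: 0.052
```

```bash
python3 go.py 0.637 0.159 0.11 90 
```

```text
t 6.03 pos [0.4507 0.2432 0.0122] n 6 rv [-0.001  0.    -0.001]

[-0.014, 0.0311, -0.0163, -0.0, 0.0, -0.0]
[-0.014, 0.0311, -0.0163, -0.0, 0.0, -0.0]
[-0.014, 0.0311, -0.0163, -0.0, 0.0, -0.0]
[-0.014, 0.0311, -0.0163, -0.0, 0.0, -0.0]
[-0.014, 0.0311, -0.0163, -0.0, 0.0, -0.0]

[-0.014, 0.0311, -0.0163, -0.0, 0.0, -0.0]
```

Request:
send_rows([
  [0,0,-0.035,0,0,0,0.6],
  [-0.006,0.012,-0.036,0,0,0,0.6],
  [-0.015,0.034,-0.015,0,0,0,0.6],
  [-0.016,0.035,-0.01,0,0,0,0.6],
  [-0.016,0.035,0,0,0,0,0.6],
])

```text
time: 6.45
tool_pos: [0.5695, 0.1902, 0.1125]
tool_rot: [3.135, -0.001, 1.571]
contact_force: [0.5, 0.4, -0.9]
opening: 0.0521
```

Request:
send_rows([
  [-0.016,0.035,0,0,0,0,0.6],
  [-0.015,0.035,0,0,0,0,0.6],
  [0,0,0,0,0,0,0.6],
  [0,0,0,0,0,0,0.6],
])

```text
time: 6.78
tool_pos: [0.6378, 0.1578, 0.1078]
tool_rot: [-3.141, -0.0, 1.567]
contact_force: [-0.0, -0.3, -0.8]
opening: 0.0521
```

```bash
python3 go.py 0.637 0.159 0.010 90 
```

```text
t 6.78 pos [0.6378 0.1578 0.1078] n 3 rv [-0.    -0.    -0.003]

[0.0004, -0.0003, 0.0326, -0.0, -0.0, -0.001]
[0.0004, -0.0003, 0.0326, -0.0, -0.0, -0.001]
[0.0004, -0.0003, 0.0326, -0.0, -0.0, -0.001]
```

Request:
send_rows([
  [0.001,0,0.03,0,0,0,0.6],
  [0,0,0.03,0,0,0,0.6],
  [0,0,0.025,0,0,0,0.6],
  [0,0,0.0125,0,0,0,0.6],
  [0,0,0,0,0,0,0.6],
])

```text
time: 7.2
tool_pos: [0.6345, 0.1608, 0.0092]
tool_rot: [-3.137, 0.0, 1.571]
contact_force: [0.2, -0.6, -0.1]
opening: 0.052
```

Request:
send_rows([
  [0,0,0,0,0,0,0.25],
  [0,0,0,0,0,0,0.25],
  [0,0,0,0,0,0,0.25],
  [0,0,-0.02,0,0,0,0.25],
  [0,0,-0.04,0,0,0,0.25],
])

```text
time: 7.62
tool_pos: [0.6337, 0.1598, 0.0672]
tool_rot: [-3.132, 0.001, 1.57]
contact_force: [0.3, -0.7, 0.5]
opening: 0.0686
```

```bash
python3 go.py 0.451 0.0645 0.13 90 
```

```text
t 7.62 pos [0.6337 0.1598 0.0672] n 6 rv [-0.009  0.001 -0.001]

[-0.0159, -0.0305, -0.0102, -0.002, 0.0, -0.0]
[-0.0159, -0.0305, -0.0102, -0.002, 0.0, -0.0]
[-0.0159, -0.0305, -0.0103, -0.002, 0.0, -0.0]
[-0.0159, -0.0305, -0.0103, -0.002, 0.0, -0.0]
[-0.0159, -0.0305, -0.0104, -0.002, 0.0, -0.0]

[-0.0159, -0.0305, -0.0104, -0.002, 0.0, -0.0]
```

Request:
send_rows([
  [-0.01,-0.025,-0.02,0,0,0,0.15],
  [-0.015,-0.035,-0.02,0,0,0,0.15],
  [-0.015,-0.035,-0.012,0,0,0,0.15],
  [-0.015,-0.035,-0.01,0,0,0,0.15],
  [-0.015,-0.035,0,0,0,0,0.15],
])

```text
time: 8.03
tool_pos: [0.4726, 0.0904, 0.1349]
tool_rot: [3.136, -0.0, 1.57]
contact_force: [0.3, -0.4, -0.3]
opening: 0.0781
```

Request:
send_rows([
  [-0.015,-0.02,0,0,0,0,0.15],
  [-0.011,0,0,0,0,0,0.15],
  [0,0,0,0,0,0,0.15],
  [0,0,0,0,0,0,0.15],
])

```text
time: 8.37
tool_pos: [0.4543, 0.0645, 0.1331]
tool_rot: [3.139, -0.0, 1.568]
contact_force: [1.2, -0.7, -0.2]
opening: 0.0784
```

```bash
python3 loc.py e scene side | grep -E "ball|tab";python3 go.py 0.451 0.0645 0.043 90 
```

```text
scene tab [295. 211.] 282 ztop 0.0718 c [ 443.9 -105.5] [84.7 34.2] long axis 9.4
scene tab [326. 218.] 313 ztop 0.0711 c [449.  -24.4] [81.8 34.7] long axis -9.9
scene tab [468. 256.] 347 ztop 0.035 c [462.3 323.4] [85.3 34.2] long axis 2.3
scene ball [362. 225.] 367 ztop 0.0863 c [454.3  67.5] [35.4 32.2] long axis 49.8
scene ball [391. 296.] 473 ztop 0.0512 c [639.1 163.1] [37.9 34.8] long axis -84.4
scene ball [426. 303.] 504 ztop 0.0508 c [639.3 236.8] [37.2 36.5] long axis -70.2
side tab [252. 219.] 199 ztop 0.0334 c [448.9 316.7] [60.8 33.7] long axis 6.9
side tab [431. 243.] 479 ztop 0.0621 c [ 790.4 -121. ] [99.  66.5] long axis 3.3
side ball [324. 218.] 411 ztop 0.0504 c [634.1 193.2] [106.1  34.9] long axis -86.4
side ball [284. 243.] 276 ztop 0.0843 c [446.5  58.9] [32.3 32. ] long axis 18.2
side ball [365. 337.] 589 ztop 0.0588 c [ 459.8 -339.6] [97. 11.] long axis -0.2
t 8.47 pos [0.4541 0.0651 0.1324] n 3 rv [ 0.002 -0.    -0.001]

[-0.0002, -0.0011, 0.0298, 0.001, -0.0, -0.0]
[-0.0002, -0.0011, 0.0298, 0.001, -0.0, -0.0]
[-0.0002, -0.0011, 0.0298, 0.001, -0.0, -0.0]
```

Request:
send_rows([
  [0,-0.003,0.028,0,0,0,0.15],
  [0,0,0.028,0,0,0,0.15],
  [0,0,0.021,0,0,0,0.15],
  [0,0,0.01,0,0,0,0.15],
  [0,0,0.002,0,0,0,0.15],
])

```text
time: 8.88
tool_pos: [0.4492, 0.0654, 0.0408]
tool_rot: [-3.138, -0.0, 1.57]
contact_force: [-1.1, -0.1, -0.1]
opening: 0.0781
```

Request:
send_rows([
  [0,0,0,0,0,0,0.6],
  [0,0,0,0,0,0,0.6],
  [0,0,0,0,0,0,0.6],
  [0,0,0,0,0,0,0.6],
  [0,0,-0.005,0,0,0,0.6],
])

```text
time: 9.3
tool_pos: [0.4497, 0.0648, 0.0482]
tool_rot: [-3.141, -0.0, 1.57]
contact_force: [0.2, 1.2, -1.7]
opening: 0.052
```

```bash
python3 go.py 0.636 0.086 0.12 90 
```

```text
t 9.3 pos [0.4497 0.0648 0.0482] n 6 rv [-0.    -0.    -0.001]

[0.0036, 0.031, -0.012, -0.0, -0.0, -0.0]
[0.0036, 0.031, -0.012, -0.0, -0.0, -0.0]
[0.0036, 0.0311, -0.012, -0.0, -0.0, -0.0]
[0.0035, 0.0311, -0.012, -0.0, -0.0, -0.0]
[0.0035, 0.0311, -0.012, -0.0, -0.0, -0.0]

[0.0035, 0.0311, -0.012, -0.0, -0.0, -0.0]
```

Request:
send_rows([
  [0,0,-0.035,0,0,0,0.6],
  [0.003,0.022,-0.025,0,0,0,0.6],
  [0.004,0.039,-0.005,0,0,0,0.6],
  [0.004,0.04,0,0,0,0,0.6],
  [0.004,0.04,0,0,0,0,0.6],
])

```text
time: 9.72
tool_pos: [0.5928, 0.0798, 0.1152]
tool_rot: [3.139, -0.0, 1.57]
contact_force: [0.5, -0.2, -0.7]
opening: 0.0518
```

Request:
send_rows([
  [0.004,0.03,0,0,0,0,0.6],
  [0.002,0.015,0,0,0,0,0.6],
  [0,0,0,0,0,0,0.6],
  [0,0,0,0,0,0,0.6],
])

```text
time: 10.05
tool_pos: [0.6354, 0.0856, 0.1128]
tool_rot: [-3.14, -0.0, 1.57]
contact_force: [-0.8, -0.4, -0.8]
opening: 0.0522
```

```bash
python3 go.py 0.636 0.086 0.011 90 
```

```text
t 10.05 pos [0.6354 0.0856 0.1128] n 3 rv [-0.001 -0.    -0.001]

[0.0001, 0.0002, 0.0339, -0.0, -0.0, -0.0]
[0.0001, 0.0002, 0.0339, -0.0, -0.0, -0.0]
[0.0001, 0.0002, 0.0339, -0.0, -0.0, -0.0]
```

Request:
send_rows([
  [0,0,0.032,0,0,0,0.6],
  [0,0,0.032,0,0,0,0.6],
  [0,0,0.025,0,0,0,0.6],
  [0,0,0.0125,0,0,0,0.6],
  [0,0,0,0,0,0,0.6],
])

```text
time: 10.47
tool_pos: [0.6332, 0.0855, 0.01]
tool_rot: [-3.137, 0.0, 1.57]
contact_force: [-0.7, 0.0, -1.5]
opening: 0.052
```

Request:
send_rows([
  [0,0,0,0,0,0,0.25],
  [0,0,0,0,0,0,0.25],
  [0,0,0,0,0,0,0.25],
  [0,0,-0.02,0,0,0,0.25],
  [0,0,-0.04,0,0,0,0.25],
])

```text
time: 10.88
tool_pos: [0.6329, 0.0855, 0.0685]
tool_rot: [-3.133, 0.0, 1.57]
contact_force: [0.5, -0.2, -0.9]
opening: 0.0688
```

```bash
python3 go.py 0.449 -0.026 0.13 170 0.036 
```

```text
t 10.88 pos [0.6329 0.0855 0.0685] n 12 rv [-0.007 -0.006 -1.397]

[-0.0093, -0.0154, -0.005, -0.001, -0.0, -0.116]
[-0.0075, -0.0163, -0.005, -0.001, -0.0, -0.116]
[-0.0055, -0.0171, -0.005, -0.001, -0.0, -0.116]
[-0.0035, -0.0176, -0.005, -0.001, -0.0, -0.116]
[-0.0014, -0.0179, -0.005, -0.001, -0.0, -0.116]

[0.0007, -0.0179, -0.005, -0.001, -0.0, -0.116]
[0.0027, -0.0177, -0.005, -0.001, -0.0, -0.116]
[0.0048, -0.0173, -0.0051, -0.001, -0.0, -0.116]
[0.0067, -0.0166, -0.0051, -0.001, -0.0, -0.116]
[0.0086, -0.0157, -0.0051, -0.001, -0.0, -0.116]

[0.0104, -0.0146, -0.0051, -0.001, -0.0, -0.116]
[0.012, -0.0133, -0.0051, -0.001, -0.0, -0.116]
```

Request:
send_rows([
  [-0.0093,-0.0154,-0.02,0,0,-0.116,0.39],
  [-0.0075,-0.0163,-0.02,0,0,-0.116,0.39],
  [-0.0055,-0.017,-0.01,0,0,-0.116,0.39],
  [-0.0035,-0.0176,-0.01,0,0,-0.116,0.39],
  [-0.0014,-0.018,0,0,0,-0.116,0.39],
])

```text
time: 11.3
tool_pos: [0.5598, 0.0387, 0.1351]
tool_rot: [3.137, 0.004, 2.156]
contact_force: [0.6, 0.2, 0.4]
opening: 0.0562
```

Request:
send_rows([
  [0.0007,-0.018,0,0,0,-0.116,0.39],
  [0.0027,-0.0177,0,0,0,-0.116,0.39],
  [0.0048,-0.0173,0,0,0,-0.116,0.39],
  [0.0067,-0.0166,0,0,0,-0.116,0.39],
  [0.0086,-0.0157,0,0,0,-0.116,0.39],
])

```text
time: 11.72
tool_pos: [0.4818, -0.0075, 0.1327]
tool_rot: [3.141, 0.002, 2.736]
contact_force: [1.1, -0.4, -0.7]
opening: 0.0561
```

Request:
send_rows([
  [0.0104,-0.0146,0,0,0,-0.116,0.39],
  [0.012,-0.0133,0,0,0,-0.116,0.39],
  [0,0,0,0,0,0,0.39],
  [0,0,0,0,0,0,0.39],
])

```text
time: 12.05
tool_pos: [0.4518, -0.0258, 0.1327]
tool_rot: [3.141, 0.002, 2.958]
contact_force: [0.8, -0.0, 0.1]
opening: 0.056
```

```bash
python3 loc.py f scene side | grep -E "ball|tab";python3 go.py 0.446 -0.026 0.043 170 
```

```text
scene tab [295. 211.] 285 ztop 0.0716 c [ 442.5 -106. ] [84.2 33.9] long axis 9.5
scene tab [326. 218.] 310 ztop 0.0715 c [449.3 -24. ] [81.9 34.6] long axis -10.4
scene tab [468. 256.] 348 ztop 0.0349 c [463.8 323.7] [83.4 34.7] long axis 1.2
scene ball [356. 290.] 448 ztop 0.0515 c [638.8  87.3] [35.6 34.3] long axis 77.7
scene ball [391. 296.] 471 ztop 0.0509 c [637.8 164.5] [36.5 35.3] long axis -68.5
scene ball [426. 303.] 506 ztop 0.0512 c [637.7 237.5] [36.  35.4] long axis 4.1
side tab [255. 218.] 267 ztop 0.0333 c [458.7 318.9] [79.3 36. ] long axis 6.6
side tab [431. 243.] 474 ztop 0.0621 c [ 791.  -121.1] [97.4 65.2] long axis 5.6
side ball [365. 337.] 586 ztop 0.0591 c [ 459.7 -339.6] [98.3 11.2] long axis 0.0
t 12.15 pos [ 0.4526 -0.0255  0.1324] n 3 rv [ 0.     0.002 -0.008]

[0.0022, -0.0006, 0.0298, 0.0, 0.001, -0.003]
[0.0022, -0.0006, 0.0298, 0.0, 0.001, -0.003]
[0.0021, -0.0006, 0.0298, 0.0, 0.001, -0.003]
```

View pics/fscene.png

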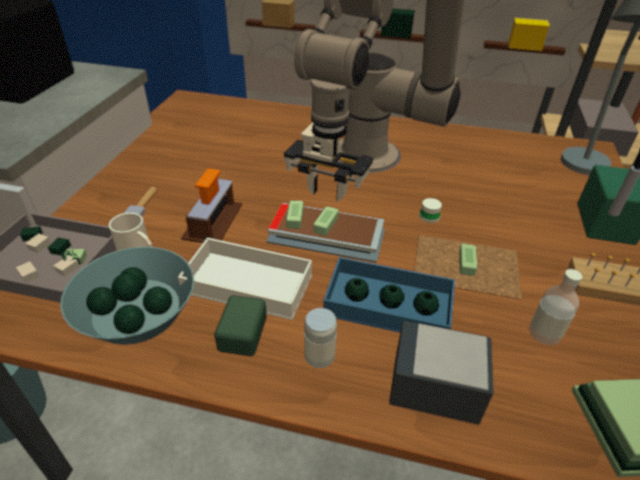

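All three balls are in the blue tray (row ~293). Next are the tablets.

Request:
send_rows([
  [0.003,-0.001,0.028,0,0,-0.004,0.39],
  [0.003,-0.001,0.028,0,0,-0.004,0.39],
  [0,0,0.021,0,0,0,0.39],
  [0,0,0.01,0,0,0,0.39],
  [0,0,0.002,0,0,0,0.39],
])

```text
time: 12.57
tool_pos: [0.4448, -0.0258, 0.0408]
tool_rot: [3.141, -0.003, 2.969]
contact_force: [-0.2, -0.6, -0.4]
opening: 0.0558
```

Request:
send_rows([
  [0,0,0,0,0,0,0.8],
  [0,0,0,0,0,0,0.8],
  [0,0,0,0,0,0,0.8],
  [0,0,0,0,0,0,0.8],
  [0,0,-0.005,0,0,0,0.8],
])

```text
time: 12.98
tool_pos: [0.445, -0.0263, 0.0477]
tool_rot: [3.141, -0.0, 2.97]
contact_force: [-0.8, -0.2, -2.8]
opening: 0.0359
```

```bash
python3 go.py 0.656 -0.087 0.12 177 0.041 
```

```text
t 12.98 pos [ 0.445  -0.0263  0.0477] n 6 rv [ 0.   -0.   -0.12]

[-0.0364, -0.0039, -0.0121, 0.0, -0.0, -0.02]
[-0.0363, -0.0047, -0.0121, 0.0, -0.0, -0.02]
[-0.0362, -0.0054, -0.0121, 0.0, -0.0, -0.02]
[-0.0361, -0.0061, -0.0121, 0.0, -0.0, -0.02]
[-0.0359, -0.0068, -0.0121, 0.0, -0.0, -0.02]

[-0.0358, -0.0075, -0.0121, 0.0, -0.0, -0.02]
```

Request:
send_rows([
  [0,0,-0.036,0,0,-0.02,0.8],
  [-0.03,-0.004,-0.025,0,0,-0.02,0.8],
  [-0.039,-0.006,-0.005,0,0,-0.02,0.8],
  [-0.04,-0.006,0,0,0,-0.02,0.8],
  [-0.04,-0.007,0,0,0,-0.02,0.8],
])

```text
time: 13.4
tool_pos: [0.5921, -0.0676, 0.1155]
tool_rot: [-3.141, 0.002, 3.071]
contact_force: [-0.1, 0.3, -1.8]
opening: 0.036
```

Request:
send_rows([
  [-0.035,-0.007,0,0,0,-0.01,0.8],
  [-0.025,-0.005,0,0,0,0,0.8],
  [-0.006,-0.001,0,0,0,0,0.8],
  [0,0,0,0,0,0,0.8],
  [0,0,0,0,0,0,0.8],
])

```text
time: 13.82
tool_pos: [0.6542, -0.0842, 0.1132]
tool_rot: [3.141, -0.002, 3.08]
contact_force: [0.4, 1.0, -2.3]
opening: 0.0357
```

```bash
python3 go.py 0.656 -0.087 0.011 176.5 
```

```text
t 13.82 pos [ 0.6542 -0.0842  0.1132] n 3 rv [ 0.    -0.002 -0.001]

[-0.0007, -0.0009, 0.0341, 0.0, -0.001, -0.0]
[-0.0007, -0.0009, 0.0341, 0.0, -0.001, -0.0]
[-0.0007, -0.0009, 0.0341, 0.0, -0.001, -0.0]
```

Request:
send_rows([
  [0,-0.003,0.032,0,0,0,0.8],
  [0,0,0.032,0,0,0,0.8],
  [0,0,0.025,0,0,0,0.8],
  [0,0,0.0135,0,0,0,0.8],
  [0,0,0,0,0,0,0.8],
])

```text
time: 14.23
tool_pos: [0.6529, -0.0867, 0.0093]
tool_rot: [3.141, -0.004, 3.08]
contact_force: [-0.1, -0.4, -3.0]
opening: 0.0357
```

Request:
send_rows([
  [0,0,0,0,0,0,0.41],
  [0,0,0,0,0,0,0.41],
  [0,0,0,0,0,0,0.41],
  [0,0,-0.02,0,0,0,0.41],
  [0,0,-0.04,0,0,0,0.41],
])

```text
time: 14.65
tool_pos: [0.6522, -0.0867, 0.0679]
tool_rot: [3.14, -0.008, 3.08]
contact_force: [0.5, -1.5, -0.4]
opening: 0.0539
```

```bash
python3 go.py 0.440 -0.107 0.13 189.5 0.041 
```

```text
t 14.65 pos [ 0.6522 -0.0867  0.0679] n 6 rv [ 0.003 -0.008 -0.228]

[0.0352, -0.0055, -0.0101, 0.0, -0.001, -0.038]
[0.0354, -0.0042, -0.0101, 0.0, -0.001, -0.038]
[0.0355, -0.0029, -0.0102, 0.0, -0.001, -0.038]
[0.0355, -0.0015, -0.0102, 0.0, -0.001, -0.038]
[0.0356, -0.0002, -0.0103, 0.0, -0.001, -0.038]

[0.0355, 0.0012, -0.0103, 0.0, -0.001, -0.038]
```

Request:
send_rows([
  [0.03,-0.0055,-0.025,0,0,-0.038,0.39],
  [0.037,-0.004,-0.02,0,0,-0.038,0.39],
  [0.037,-0.003,-0.015,0,0,-0.038,0.39],
  [0.037,-0.0015,0,0,0,-0.038,0.39],
  [0.036,0,0,0,0,-0.038,0.39],
])

```text
time: 15.07
tool_pos: [0.4777, -0.1046, 0.1331]
tool_rot: [-3.139, 0.004, -3.011]
contact_force: [-0.9, 0.2, 0.3]
opening: 0.0559
```

Request:
send_rows([
  [0.0355,0.001,0,0,0,-0.038,0.39],
  [0,0,0,0,0,0,0.39],
  [0,0,0,0,0,0,0.39],
])

```text
time: 15.32
tool_pos: [0.4425, -0.1082, 0.1323]
tool_rot: [-3.14, 0.002, -2.977]
contact_force: [0.2, 0.3, 0.7]
opening: 0.056
```

```bash
python3 loc.py g scene side | grep -E "ball|tab";python3 go.py 0.440 -0.107 0.043 189.5 
```

```text
scene tab [295. 211.] 288 ztop 0.0714 c [ 444.1 -105.6] [86.  33.9] long axis 10.9
scene tab [468. 256.] 351 ztop 0.0349 c [463.3 323.4] [82.8 34.6] long axis 3.8
scene ball [356. 290.] 451 ztop 0.0512 c [637.6  88.5] [38.5 36.6] long axis -60.3
scene ball [391. 296.] 469 ztop 0.0515 c [638.9 163.7] [36.9 35.7] long axis -1.9
scene ball [426. 311.] 438 ztop 0.0518 c [666.6 237.9] [36.9 33.5] long axis 77.6
side tab [255. 218.] 268 ztop 0.0332 c [458.7 318.7] [76.8 36.4] long axis 1.2
side tab [431. 243.] 483 ztop 0.0618 c [ 790.8 -120.8] [97.6 66.1] long axis 4.3
side tab [382. 263.] 366 ztop 0.0348 c [651.2 -87.9] [75.6 39.5] long axis -4.0
side tab [309. 280.] 460 ztop 0.0692 c [ 440. -111.] [80.  36.3] long axis 12.7
side ball [365. 337.] 586 ztop 0.0587 c [ 458.9 -337.3] [95.9 10. ] long axis 0.2
t 15.42 pos [ 0.4447 -0.1084  0.1321] n 3 rv [-0.002  0.003 -0.   ]

[0.0016, 0.0008, 0.0297, -0.001, 0.001, -0.0]
[0.0015, 0.0008, 0.0297, -0.001, 0.001, -0.0]
[0.0015, 0.0008, 0.0297, -0.001, 0.001, -0.0]
```

Request:
send_rows([
  [0.002,0.001,0.028,0,0,-0.004,0.39],
  [0.002,0,0.028,0,0,0,0.39],
  [0,0,0.021,0,0,0,0.39],
  [0,0,0.01,0,0,0,0.39],
  [0,0,0.002,0,0,0,0.39],
])

```text
time: 15.83
tool_pos: [0.4395, -0.1072, 0.0401]
tool_rot: [3.14, -0.002, -2.971]
contact_force: [-2.5, 2.2, 5.5]
opening: 0.056
```

Request:
send_rows([
  [0,0,0,0,0,0,0.8],
  [0,0,0,0,0,0,0.8],
  [0,0,0,0,0,0,0.8],
  [0,0,0,0,0,0,0.8],
  [0,0,-0.005,0,0,0,0.8],
])

```text
time: 16.25
tool_pos: [0.4391, -0.1075, 0.0469]
tool_rot: [3.141, -0.0, -2.971]
contact_force: [-0.6, 0.3, -1.2]
opening: 0.0362
```

```bash
python3 go.py 0.653 -0.161 0.12 176.5 0.041 
```

```text
t 16.25 pos [ 0.4391 -0.1075  0.0469] n 6 rv [ 0.    -0.     0.231]

[-0.0336, -0.0148, -0.0122, 0.0, -0.0, 0.039]
[-0.0342, -0.0135, -0.0122, 0.0, -0.0, 0.039]
[-0.0347, -0.0122, -0.0122, 0.0, -0.0, 0.039]
[-0.0351, -0.0108, -0.0122, 0.0, -0.0, 0.039]
[-0.0355, -0.0095, -0.0122, 0.0, -0.0, 0.039]

[-0.0358, -0.0081, -0.0122, 0.0, -0.0, 0.039]
```

Request:
send_rows([
  [0,0,-0.036,0,0,0,0.8],
  [-0.025,-0.01,-0.026,0,0,0.046,0.8],
  [-0.036,-0.015,-0.005,0,0,0.046,0.8],
  [-0.038,-0.014,0,0,0,0.046,0.8],
  [-0.038,-0.013,0,0,0,0.046,0.8],
])

```text
time: 16.67
tool_pos: [0.5824, -0.1467, 0.1159]
tool_rot: [-3.141, 0.003, 3.126]
contact_force: [0.7, -0.7, -0.9]
opening: 0.0357
```

Request:
send_rows([
  [-0.037,-0.01,0,0,0,0.046,0.8],
  [-0.03,-0.006,0,0,0,0,0.8],
  [-0.004,0,0,0,0,0,0.8],
  [0,0,0,0,0,0,0.8],
  [0,0,0,0,0,0,0.8],
])

```text
time: 17.08
tool_pos: [0.6499, -0.1645, 0.1134]
tool_rot: [3.141, -0.002, 3.082]
contact_force: [-0.6, 0.2, -1.2]
opening: 0.0362
```

```bash
python3 go.py 0.652 -0.160 0.009 176.5 
```

```text
t 17.08 pos [ 0.6499 -0.1645  0.1134] n 3 rv [ 0.001 -0.002  0.002]

[-0.0007, 0.0015, 0.0348, 0.0, -0.001, 0.001]
[-0.0007, 0.0015, 0.0348, 0.0, -0.001, 0.001]
[-0.0006, 0.0015, 0.0348, 0.0, -0.001, 0.001]
```

Request:
send_rows([
  [-0.003,0.003,0.032,0,0,0,0.8],
  [0,0,0.032,0,0,0,0.8],
  [0,0,0.026,0,0,0,0.8],
  [0,0,0.014,0,0,0,0.8],
  [0,0,0,0,0,0,0.8],
])

```text
time: 17.5
tool_pos: [0.6514, -0.1611, 0.0078]
tool_rot: [3.14, -0.005, 3.082]
contact_force: [-0.1, 0.3, -1.1]
opening: 0.0358
```

Request:
send_rows([
  [0,0,0,0,0,0,0.41],
  [0,0,0,0,0,0,0.41],
  [0,0,0,0,0,0,0.41],
  [0,0,-0.02,0,0,0,0.41],
  [0,0,-0.04,0,0,0,0.41],
])

```text
time: 17.92
tool_pos: [0.6509, -0.161, 0.0662]
tool_rot: [3.139, -0.009, 3.082]
contact_force: [0.5, -0.9, -0.8]
opening: 0.0542
```

```bash
python3 loc.py i scene side | grep -E "tab";python3 go.py 0.460 0.322 0.13 182.5 0.041 
```

```text
scene tab [468. 256.] 351 ztop 0.0352 c [462.9 323.3] [84.8 33.9] long axis 2.2
scene tab [246. 276.] 495 ztop 0.0366 c [ 665.8 -155.8] [106.1  44.9] long axis -3.2
side tab [255. 218.] 267 ztop 0.033 c [458.9 316.6] [78.2 35.1] long axis -0.1
side tab [382. 263.] 364 ztop 0.0343 c [ 650.7 -102.7] [78.6 66.8] long axis -3.8
side tab [397. 278.] 354 ztop 0.0345 c [ 649.6 -165.8] [78.6 32.7] long axis -4.5
t 18.02 pos [ 0.6578 -0.1635  0.0776] n 13 rv [-0.004  0.012 -0.103]

[0.0174, 0.0364, -0.0044, -0.0, 0.001, -0.008]
[0.0171, 0.0365, -0.0044, -0.0, 0.001, -0.008]
[0.0168, 0.0366, -0.0043, -0.0, 0.001, -0.008]
[0.0165, 0.0368, -0.0043, -0.0, 0.001, -0.008]
[0.0162, 0.0369, -0.0043, -0.0, 0.001, -0.008]

[0.0159, 0.037, -0.0042, -0.0, 0.001, -0.008]
[0.0156, 0.0371, -0.0042, -0.0, 0.001, -0.008]
[0.0153, 0.0373, -0.0042, -0.0, 0.001, -0.008]
[0.0151, 0.0374, -0.0042, -0.0, 0.001, -0.008]
[0.0148, 0.0375, -0.0041, -0.0, 0.001, -0.008]

[0.0145, 0.0376, -0.0041, -0.0, 0.001, -0.008]
[0.0142, 0.0377, -0.0041, -0.0, 0.001, -0.008]
[0.0139, 0.0379, -0.0041, -0.0, 0.001, -0.008]
```

Request:
send_rows([
  [0.012,0.025,-0.025,0,0,-0.008,0.39],
  [0.017,0.036,-0.015,0,0,-0.008,0.39],
  [0.017,0.0365,-0.01,0,0,-0.008,0.39],
  [0.0165,0.037,0,0,0,-0.008,0.39],
  [0.016,0.037,0,0,0,-0.008,0.39],
])

```text
time: 18.43
tool_pos: [0.583, 0.0131, 0.1215]
tool_rot: [-3.141, 0.004, 3.122]
contact_force: [0.9, 0.6, -0.3]
opening: 0.0562
```

Request:
send_rows([
  [0.016,0.037,0,0,0,-0.008,0.39],
  [0.0155,0.037,0,0,0,-0.008,0.39],
  [0.0155,0.037,0,0,0,-0.008,0.39],
  [0.015,0.0375,0,0,0,-0.008,0.39],
  [0.015,0.0375,0,0,0,-0.008,0.39],
])

```text
time: 18.85
tool_pos: [0.5062, 0.1998, 0.1207]
tool_rot: [3.141, 0.002, -3.121]
contact_force: [0.3, 0.3, -0.1]
opening: 0.056
```

Request:
send_rows([
  [0.015,0.0375,0,0,0,-0.008,0.39],
  [0.015,0.0375,0,0,0,-0.008,0.39],
  [0.015,0.038,0,0,0,-0.008,0.39],
  [0,0,0,0,0,0,0.39],
  [0,0,0,0,0,0,0.39],
])

```text
time: 19.27
tool_pos: [0.4579, 0.3117, 0.1204]
tool_rot: [3.141, 0.002, -3.093]
contact_force: [0.4, -0.8, -0.5]
opening: 0.0565
```

```bash
python3 loc.py j scene side | grep -E "tab";python3 go.py 0.460 0.322 0.007 182.3 0.041 
```

```text
scene tab [468. 256.] 347 ztop 0.0351 c [462.8 323.3] [83.2 34. ] long axis 2.1
scene tab [247. 275.] 525 ztop 0.0361 c [ 653.3 -159.5] [84.4 35.8] long axis -2.4
side tab [255. 218.] 266 ztop 0.0329 c [458.9 318.8] [79.4 35.4] long axis 3.7
side tab [431. 243.] 474 ztop 0.0618 c [ 790.7 -120.2] [99.6 66.8] long axis 3.1
side tab [381. 263.] 377 ztop 0.0343 c [651.2 -89.3] [80.  38.3] long axis -4.2
side tab [397. 278.] 379 ztop 0.034 c [ 649.8 -167.1] [81.  30.4] long axis -5.3
t 19.37 pos [0.4591 0.3094 0.1201] n 3 rv [0.    0.001 0.004]

[-0.0004, 0.0042, 0.0377, 0.0, 0.0, 0.001]
[-0.0004, 0.0042, 0.0377, 0.0, 0.0, 0.001]
[-0.0004, 0.0042, 0.0377, 0.0, 0.0, 0.001]
```

Request:
send_rows([
  [0,0.006,0.03,0,0,0.002,0.3],
  [0,0.006,0.03,0,0,0.002,0.3],
  [0,0,0.028,0,0,0,0.3],
  [0,0,0.017,0,0,0,0.3],
  [0,0,0.006,0,0,0,0.3],
])

```text
time: 19.78
tool_pos: [0.4577, 0.3193, 0.0059]
tool_rot: [-3.139, -0.004, -3.104]
contact_force: [-1.0, -0.0, 0.8]
opening: 0.0642
```

Request:
send_rows([
  [0,0,0.001,0,0,0,0.8],
  [0,0,0,0,0,0,0.8],
  [0,0,0,0,0,0,0.8],
  [0,0,0,0,0,0,0.8],
  [0,0,-0.005,0,0,0,0.8],
])

```text
time: 20.2
tool_pos: [0.4585, 0.3218, 0.0131]
tool_rot: [3.141, 0.001, -3.102]
contact_force: [0.5, -1.1, -0.2]
opening: 0.0358
```

```bash
python3 go.py 0.649 -0.232 0.12 176.5 0.041 
```

```text
t 20.2 pos [0.4585 0.3218 0.0131] n 15 rv [0.    0.001 0.101]

[-0.0112, -0.0374, -0.0071, 0.0, 0.0, 0.007]
[-0.0115, -0.0373, -0.0071, 0.0, 0.0, 0.007]
[-0.0117, -0.0372, -0.0071, 0.0, 0.0, 0.007]
[-0.012, -0.0372, -0.0071, 0.0, 0.0, 0.007]
[-0.0122, -0.0371, -0.0071, 0.0, 0.0, 0.007]

[-0.0125, -0.037, -0.0071, 0.0, 0.0, 0.007]
[-0.0127, -0.0369, -0.0071, 0.0, 0.0, 0.007]
[-0.013, -0.0368, -0.0071, 0.0, 0.0, 0.007]
[-0.0132, -0.0367, -0.0071, 0.0, 0.0, 0.007]
[-0.0135, -0.0366, -0.0071, 0.0, 0.0, 0.007]

[-0.0137, -0.0366, -0.0071, 0.0, 0.0, 0.007]
[-0.014, -0.0365, -0.0071, 0.0, 0.0, 0.007]
[-0.0142, -0.0364, -0.0071, 0.0, 0.0, 0.007]
[-0.0144, -0.0363, -0.0071, 0.0, 0.0, 0.007]
[-0.0147, -0.0362, -0.0071, 0.0, 0.0, 0.007]
```

Request:
send_rows([
  [0,0,-0.037,0,0,0,0.8],
  [-0.005,-0.02,-0.033,0,0,0.007,0.8],
  [-0.012,-0.037,-0.012,0,0,0.007,0.8],
  [-0.012,-0.038,-0.012,0,0,0.007,0.8],
  [-0.012,-0.038,-0.012,0,0,0.007,0.8],
])

```text
time: 20.62
tool_pos: [0.5033, 0.189, 0.1205]
tool_rot: [3.141, 0.002, -3.128]
contact_force: [0.9, -0.2, -2.2]
opening: 0.0361
```

Request:
send_rows([
  [-0.0125,-0.038,0,0,0,0.007,0.8],
  [-0.0125,-0.038,0,0,0,0.007,0.8],
  [-0.013,-0.038,0,0,0,0.007,0.8],
  [-0.013,-0.038,0,0,0,0.007,0.8],
  [-0.0135,-0.038,0,0,0,0.007,0.8],
])

```text
time: 21.03
tool_pos: [0.5674, -0.002, 0.1195]
tool_rot: [3.142, 0.001, 3.119]
contact_force: [0.4, 0.4, -2.4]
opening: 0.0357
```

Request:
send_rows([
  [-0.0135,-0.038,0,0,0,0.007,0.8],
  [-0.014,-0.038,0,0,0,0.007,0.8],
  [-0.014,-0.038,0,0,0,0.007,0.8],
  [-0.0145,-0.036,0,0,0,0.007,0.8],
  [-0.0145,-0.036,0,0,0,0.007,0.8],
])

```text
time: 21.45
tool_pos: [0.631, -0.1905, 0.1194]
tool_rot: [-3.142, 0.001, 3.083]
contact_force: [1.6, 0.3, -2.1]
opening: 0.0354
```

Request:
send_rows([
  [-0.01,-0.022,0,0,0,0,0.8],
  [0,0,0,0,0,0,0.8],
  [0,0,0,0,0,0,0.8],
  [0,0,0,0,0,0,0.8],
])

```text
time: 21.78
tool_pos: [0.6391, -0.2103, 0.1186]
tool_rot: [3.141, -0.001, 3.084]
contact_force: [-0.2, 0.3, -1.7]
opening: 0.0354
```

```bash
python3 go.py 0.647 -0.233 0.011 176.5 0.041 
```

```text
t 21.78 pos [ 0.6391 -0.2103  0.1186] n 3 rv [ 0.001 -0.001  0.003]

[-0.0031, -0.0074, 0.0359, 0.0, -0.0, 0.001]
[-0.0031, -0.0074, 0.0359, 0.0, -0.0, 0.001]
[-0.0031, -0.0074, 0.0359, 0.0, -0.0, 0.001]
```

Request:
send_rows([
  [-0.006,-0.012,0,0,0,0.003,0.8],
  [-0.002,-0.008,0.02,0,0,0,0.8],
  [0,0,0.03,0,0,0,0.8],
  [0,0,0.02,0,0,0,0.8],
  [0,0,0,0,0,0,0.8],
])

```text
time: 22.2
tool_pos: [0.6433, -0.2284, 0.0438]
tool_rot: [3.138, -0.009, 3.083]
contact_force: [-1.7, 1.2, -3.1]
opening: 0.0358
```

```bash
python3 go.py 0.647 -0.231 0.0105 176.5 0.041 
```

```text
t 22.2 pos [ 0.6433 -0.2284  0.0438] n 1 rv [ 0.004 -0.009  0.002]

[-0.0041, -0.0025, 0.0332, 0.004, -0.009, 0.002]
```

Request:
send_rows([
  [-0.003,-0.0025,0.015,0,0,0,0.8],
  [0,0,0.015,0,0,0,0.8],
  [0,0,0.007,0,0,0,0.8],
  [0,0,0,0,0,0,0.8],
  [0,0,0,0,0,0,0.8],
])

```text
time: 22.62
tool_pos: [0.6501, -0.234, 0.0129]
tool_rot: [-3.141, 0.002, 3.082]
contact_force: [0.0, 0.0, -1.1]
opening: 0.0358
```

Request:
send_rows([
  [0,0,0.001,0,0,0,0.48],
  [0,0,0,0,0,0,0.48],
  [0,0,0,0,0,0,0.48],
  [0,0,-0.02,0,0,0,0.48],
  [0,0,-0.04,0,0,0,0.48],
])

```text
time: 23.03
tool_pos: [0.6461, -0.2328, 0.0657]
tool_rot: [3.137, -0.01, 3.081]
contact_force: [-0.2, 1.0, -0.8]
opening: 0.0477
```

Request:
send_rows([
  [0,0,-0.04,0,0,0,0.3],
  [0,0,-0.04,0,0,0,0.3],
  [0,0,-0.03,0,0,0,0.3],
  [0,0,0,0,0,0,0.3],
  [0,0,0,0,0,0,0.3],
])

```text
time: 23.45
tool_pos: [0.6502, -0.2347, 0.1835]
tool_rot: [-3.14, 0.005, 3.081]
contact_force: [1.2, 0.7, -0.2]
opening: 0.0643
```

```bash
python3 loc.py k scene side wrist | grep -E "tab|ball"; python3 - <<'E'
from h import *
for n in ['scene','side']:
    d=cam(n);W=cloud(d);c=d['color'];hsv=cv2.cvtColor(c,cv2.COLOR_RGB2HSV)
    np.savez('pics/%s1.npz'%n,W=W,c=c)
    box=(W[...,0]>.35)&(W[...,0]<.53)&(W[...,1]>-.2)&(W[...,1]<.15)
    plat=box&(W[...,2]>.033)&(W[...,2]<.048)
    red=plat&((hsv[...,0]<5)|(hsv[...,0]>174))&(hsv[...,1]>170)
    brown=plat&(hsv[...,1]>90)&(hsv[...,0]>=5)&(hsv[...,0]<20)
    cap=(W[...,2]>.134)&(W[...,2]<.15)&(W[...,0]<.55)&(W[...,1]<-.25)&(hsv[...,1]>200)
    sh=(W[...,2]>.07)&(W[...,2]<.09)&(W[...,0]<.6)&(W[...,0]>.3)&(W[...,1]<-.25)&(W[...,1]>-.4)
    for nm,m in [('plat',plat),('red',red),('brown',brown),('cap',cap),('shoulder',sh)]:
        nn,l,s,_=cv2.connectedComponentsWithStats(m.astype(np.uint8)); m=l==1+np.argmax(s[1:,4])
        P=W[m]; r=cv2.minAreaRect((P[:,:2]*1000).astype(np.float32))
        print(n,nm,len(P),np.round(r[0],1),np.round(r[1],1),round(r[2],1),'z',np.nanmedian(P[:,2]).round(4))
E
```

```text
scene tab [247. 275.] 515 ztop 0.0363 c [ 666.3 -159.2] [109.7  40.5] long axis 2.6
scene ball [202. 226.] 533 ztop 0.0699 c [ 540.7 -320.9] [55.9 13.5] long axis -78.0
scene ball [356. 290.] 444 ztop 0.0512 c [637.3  87.1] [35.2 33.9] long axis 53.7
scene ball [391. 296.] 465 ztop 0.051 c [638.5 163.5] [37.1 33.7] long axis -70.1
scene ball [426. 311.] 436 ztop 0.0512 c [666.2 238.7] [36. 34.] long axis 89.7
side tab [432. 244.] 440 ztop 0.0618 c [ 790.6 -121.9] [99.8 65.9] long axis 4.9
side tab [382. 263.] 347 ztop 0.0348 c [652.8 -89.3] [75.3 38.1] long axis -2.3
side tab [397. 279.] 354 ztop 0.0343 c [ 649.1 -168. ] [76.1 30.3] long axis -4.1
side tab [412. 294.] 180 ztop 0.0329 c [ 650.6 -242.2] [85.2 29.1] long axis -8.2
side ball [365. 337.] 584 ztop 0.0586 c [ 460.2 -339. ] [98.1 11.7] long axis -0.3
wrist tab [502. 222.] 4251 ztop 0.0337 c [652.7 -87.5] [83.1 35.8] long axis -3.3
wrist tab [411. 226.] 4154 ztop 0.0337 c [ 651.5 -161.6] [82.6 35.4] long axis -3.0
wrist tab [323. 230.] 4189 ztop 0.0336 c [ 649.9 -234.3] [81.9 35.7] long axis -3.5
wrist ball [208.  24.] 407 ztop 0.0513 c [ 495.5 -300.4] [26.3  6.2] long axis 0.2
wrist ball [212.  92.] 681 ztop 0.0732 c [ 542.8 -316.1] [46.3 11.7] long axis -72.7
wrist ball [632. 234.] 1217 ztop 0.0326 c [685.  27.] [29.8  4.3] long axis 3.2
scene plat 3446 [443.2 -23.6] [270.2 127.8] 89.4 z 0.0409
scene red 174 [ 443.4 -148.4] [ 19.  106.5] 88.2 z 0.0414
scene brown 2416 [438.2 -24. ] [235.  117.8] 89.4 z 0.0411
scene cap 61 [ 494.4 -319.1] [16.4 36.4] 9.8 z 0.1393
scene shoulder 401 [ 507.2 -322.3] [59.3 80. ] 89.8 z 0.0805
side plat 2976 [443.6 -25.2] [275.3 122.6] 89.6 z 0.0394
side red 224 [ 442.  -149.5] [ 23.5 104.6] 89.6 z 0.0398
side brown 2115 [443.2 -24.8] [233.9 107.2] 89.3 z 0.0396
side cap 149 [ 454.8 -337.8] [28.9 78.3] 70.6 z 0.1375
side shoulder 1278 [ 460.5 -327.1] [172.2  63.5] 1.6 z 0.0791
```

View pics/kside.png

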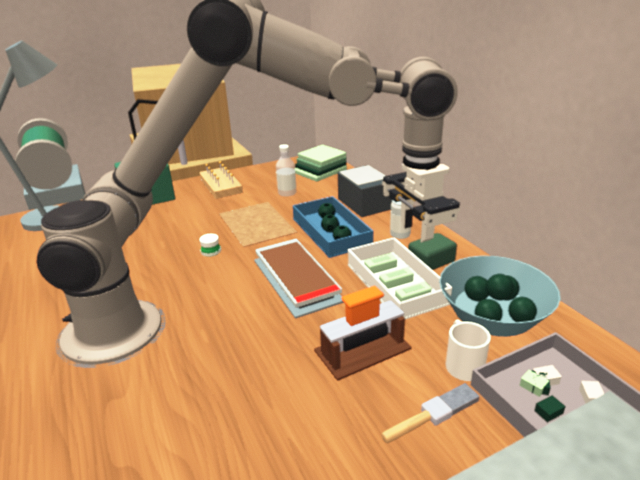

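The side view shows all three tablets in the white tray, all three balls in the blue tray, and the bed clear. I'll move to view the roller and sheet with the wrist camera.

```bash
python3 go.py 0.54 -0.18 0.30 180 0.04 
```

```text
t 23.7 pos [ 0.6485 -0.2339  0.1785] n 5 rv [ 0.001 -0.003 -0.061]

[0.0224, 0.0095, -0.0242, 0.0, -0.001, -0.012]
[0.0223, 0.0097, -0.0242, 0.0, -0.001, -0.012]
[0.0221, 0.01, -0.0242, 0.0, -0.001, -0.012]
[0.022, 0.0103, -0.0243, 0.0, -0.001, -0.012]
[0.0218, 0.0105, -0.0243, 0.0, -0.001, -0.012]
```

Request:
send_rows([
  [0.022,0.01,-0.024,0,0,-0.012,0.3],
  [0.022,0.01,-0.024,0,0,-0.012,0.3],
  [0.022,0.01,-0.024,0,0,-0.012,0.3],
  [0.022,0.01,-0.024,0,0,-0.012,0.3],
  [0.022,0.01,-0.024,0,0,-0.012,0.3],
])

```text
time: 24.12
tool_pos: [0.5398, -0.1795, 0.3002]
tool_rot: [3.14, -0.002, 3.141]
contact_force: [0.3, -0.1, 0.7]
opening: 0.0643
```

Request:
send_rows([
  [0,0,0,0,0,0,0.3],
  [0,0,0,0,0,0,0.3],
  [0,0,0,0,0,0,0.3],
  [0,0,0,0,0,0,0.3],
])

```text
time: 24.45
tool_pos: [0.5411, -0.1804, 0.2985]
tool_rot: [3.14, -0.003, 3.141]
contact_force: [0.6, 0.0, 0.3]
opening: 0.0643
```

```bash
cat > meas.py <<'E'
from h import *
import sys
d=cam('wrist');save(d,sys.argv[1]+'.png');W=cloud(d);c=d['color'];hsv=cv2.cvtColor(c,cv2.COLOR_RGB2HSV)
box=(W[...,0]>.35)&(W[...,0]<.53)&(W[...,1]>-.2)&(W[...,1]<.15)
plat=box&(W[...,2]>.030)&(W[...,2]<.048)
red=plat&((hsv[...,0]<5)|(hsv[...,0]>174))&(hsv[...,1]>170)
brown=plat&(hsv[...,1]>90)&(hsv[...,0]>=5)&(hsv[...,0]<20)
reg=(W[...,0]>.35)&(W[...,0]<.57)&(W[...,1]<-.25)&(W[...,1]>-.4)
cap=(W[...,2]>.13)&(W[...,2]<.155)&reg&(hsv[...,1]>150)
sh=(W[...,2]>.07)&(W[...,2]<.09)&reg
stb=(W[...,2]>.004)&(W[...,2]<.014)&reg
for nm,m in [('plat',plat),('red',red),('brown',brown),('cap',cap),('shoulder',sh),('standbase',stb)]:
    nn,l,s,_=cv2.connectedComponentsWithStats(m.astype(np.uint8))
    if nn<2: continue
    m=l==1+np.argmax(s[1:,4])
    P=W[m]; r=cv2.minAreaRect((P[:,:2]*1000).astype(np.float32))
    print(nm,len(P),np.round(r[0],1),np.round(r[1],1),round(r[2],1),'z',np.nanmedian(P[:,2]).round(4))
E
python3 meas.py l; python3 -c "
from h import *;st()"
```

```text
plat 33230 [441.6 -24.1] [271.5 120.1] 89.7 z 0.0395
red 2207 [ 440.1 -149.4] [ 20.  108.6] 89.4 z 0.0396
brown 26338 [441.5 -22. ] [235.3 109. ] 89.4 z 0.0396
cap 4851 [ 458.6 -322.4] [79.7 36.3] 1.0 z 0.1387
shoulder 7448 [ 459.  -326.6] [171.2  60.3] 1.2 z 0.0788
standbase 5054 [ 456.9 -297.1] [179.9  41.6] 1.4 z 0.0069
{'time': np.float64(24.5), 'qpos': array([-4.5620e-01,  3.8770e-01,  1.2586e+00,  1.0000e-04,  1.4986e+00,
       -2.0259e+00]), 'qvel': array([-0.0007,  0.0006, -0.0029, -0.0003,  0.0032,  0.0014]), 'joint_efforts': array([ 7.86000e-02, -4.80440e+01, -2.63672e+01, -6.67000e-02,
        7.97000e-02,  1.50000e-03]), 'tool_pos': array([ 0.5412, -0.1804,  0.2985]), 'tool_rot': array([ 3.1400e+00, -2.9000e-03,  3.1405e+00]), 'contact_force': array([ 0.5074,  0.2441, -0.6653]), 'torque': array([-0.0127,  0.0057, -0.0008]), 'opening': np.float64(0.0642)}
```

View pics/l.png

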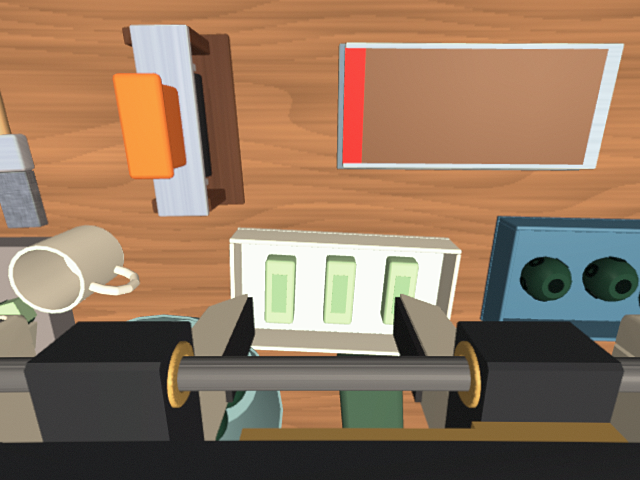

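The wrist view shows the roller at (145,125) in its stand and the sheet centred near (470,105). I've measured both, so I'll go and grasp the roller.

```bash
python3 go.py 0.4585 -0.322 0.19 181.1 0.04 
```

```text
t 24.5 pos [ 0.5412 -0.1804  0.2985] n 5 rv [ 0.002 -0.003 -0.02 ]

[0.0164, -0.0284, 0.0217, 0.0, -0.001, -0.004]
[0.0166, -0.0283, 0.0217, 0.0, -0.001, -0.004]
[0.0167, -0.0282, 0.0217, 0.0, -0.001, -0.004]
[0.0168, -0.0281, 0.0217, 0.0, -0.001, -0.004]
[0.017, -0.0281, 0.0217, 0.0, -0.001, -0.004]
```

Request:
send_rows([
  [0.0165,-0.0283,0.0217,0,0,-0.004,0.3],
  [0.0165,-0.0283,0.0217,0,0,-0.004,0.3],
  [0.0167,-0.0283,0.0217,0,0,-0.004,0.3],
  [0.0167,-0.028,0.0217,0,0,-0.004,0.3],
  [0.0167,-0.028,0.0217,0,0,-0.004,0.3],
])

```text
time: 24.92
tool_pos: [0.458, -0.3228, 0.1895]
tool_rot: [3.14, -0.002, -3.122]
contact_force: [1.3, -0.1, 0.0]
opening: 0.064
```

Request:
send_rows([
  [0,0,0,0,0,0,0.3],
  [0,0,0,0,0,0,0.3],
  [0,0,0,0,0,0,0.3],
])

```text
time: 25.17
tool_pos: [0.4594, -0.3217, 0.1915]
tool_rot: [3.14, -0.0, -3.123]
contact_force: [-0.0, 1.0, -0.8]
opening: 0.0642
```

```bash
python3 go.py 0.4585 -0.322 0.09 181.1 0.04 
```

```text
t 25.17 pos [ 0.4594 -0.3217  0.1915] n 3 rv [ 0.001 -0.    -0.001]

[0.0003, -0.0001, 0.0338, 0.0, -0.0, -0.0]
[0.0003, -0.0001, 0.0338, 0.0, -0.0, -0.0]
[0.0003, -0.0001, 0.0338, 0.0, -0.0, -0.0]
```

Request:
send_rows([
  [0.001,0,0.028,0,0,0,0.3],
  [0,0,0.03,0,0,0,0.3],
  [0,0,0.025,0,0,0,0.3],
  [0,0,0.0135,0,0,0,0.3],
  [0,0,0.005,0,0,0,0.3],
])

```text
time: 25.58
tool_pos: [0.4584, -0.3199, 0.0888]
tool_rot: [3.139, -0.002, -3.12]
contact_force: [-0.8, -0.0, -0.3]
opening: 0.0641
```

Request:
send_rows([
  [0,0,0,0,0,0,0.3],
  [0,0,0,0,0,0,0.95],
  [0,0,0,0,0,0,0.95],
  [0,0,0,0,0,0,0.95],
  [0,0,0,0,0,0,0.95],
], newtons=55)

```text
time: 26.0
tool_pos: [0.4585, -0.3221, 0.0916]
tool_rot: [-3.14, 0.001, -3.122]
contact_force: [0.6, 0.9, 0.0]
opening: 0.0425
```

Request:
send_rows([
  [0,0,0,0,0,0,0.95],
  [0,0,0,0,0,0,0.95],
  [0,0,0,0,0,0,0.95],
])

```text
time: 26.25
tool_pos: [0.4584, -0.3223, 0.0912]
tool_rot: [-3.14, 0.001, -3.123]
contact_force: [-1.1, -0.9, 5.8]
opening: 0.0348
```

```bash
python3 go.py 0.4585 -0.322 0.17 181.1 0.04 ; python3 meas.py m
```

```text
t 26.25 pos [ 0.4584 -0.3223  0.0912] n 2 rv [-0.001  0.001 -0.   ]

[-0.0001, 0.0001, -0.0394, -0.001, 0.001, -0.0]
[-0.0001, 0.0001, -0.0394, -0.001, 0.001, -0.0]
plat 7369 [ 440.3 -146.9] [ 29.1 120.5] 89.7 z 0.0393
red 4402 [ 440.6 -150. ] [ 22.5 109.7] 89.7 z 0.0397
brown 260 [ 467.2 -138.9] [25.6  7.1] 14.0 z 0.0397
cap 8673 [ 432.8 -322.9] [29.6 37.8] 0.3 z 0.139
shoulder 15534 [ 408.3 -327.6] [70.7 59.7] 2.9 z 0.0792
standbase 8792 [ 430.5 -328. ] [126.3 100.2] 1.4 z 0.0071
```

Request:
send_rows([
  [0,0,0,0,0,0,0.95],
  [0,0,0,0,0,0,0.95],
])

```text
time: 26.47
tool_pos: [0.4584, -0.3224, 0.0912]
tool_rot: [-3.14, 0.001, -3.123]
contact_force: [-0.2, -1.8, 5.5]
opening: 0.0351
```

```bash
python3 - <<'E'
from h import *
for n in ['scene','side','wrist']:
    d=cam(n);c=d['color']
    if n=='side': c=cv2.resize(c[240:400,270:470],None,fx=4,fy=4,interpolation=cv2.INTER_CUBIC); c=c[:600]
    if n=='scene': c=cv2.resize(c[120:270,130:330],None,fx=4,fy=4,interpolation=cv2.INTER_CUBIC)
    cv2.imwrite('pics/n%s.png'%n,cv2.cvtColor(c,cv2.COLOR_RGB2BGR))
E
```

```text
(no output)
```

View pics/nside.png

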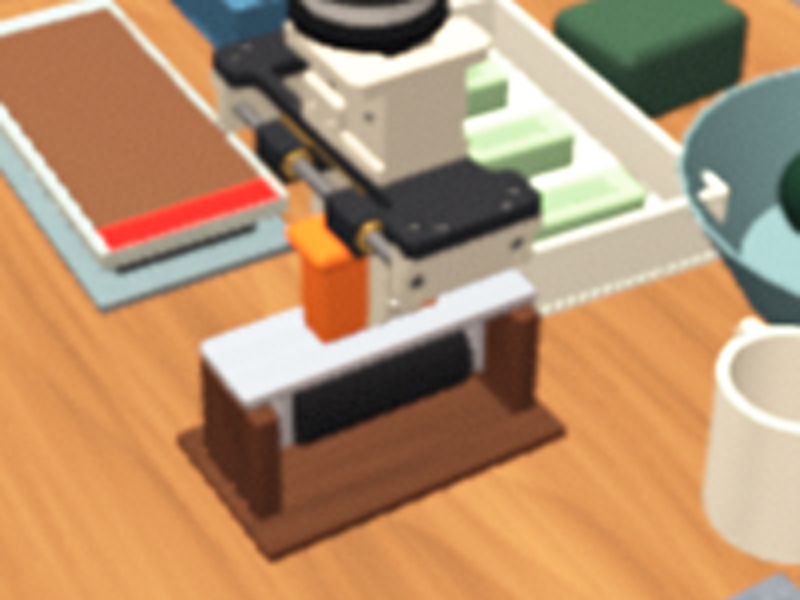

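View pics/nwrist.png

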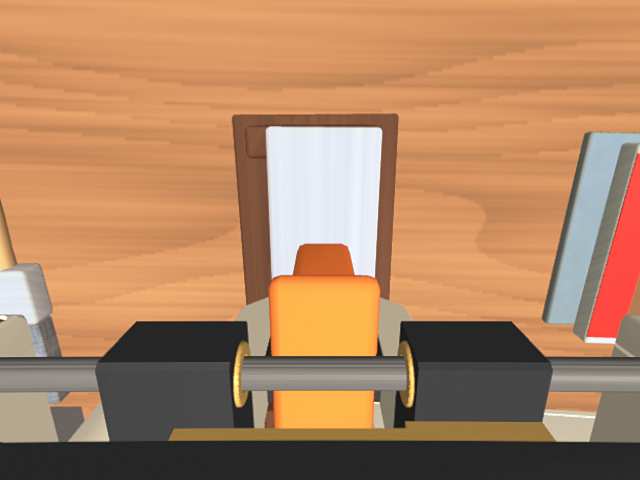

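The fingers have closed on the 36 mm cap: the opening reads 35 mm, and in the wrist view the cap at (325,300) sits between the pads. I'll open, go 6 mm lower and close again.

Request:
send_rows([
  [0,0,0,0,0,0,0.3],
  [0,0,0,0,0,0,0.3],
  [0,0,0,0,0,0,0.3],
  [0,0,0,0,0,0,0.3],
  [0,0,0.003,0,0,0,0.3],
], newtons=20)

```text
time: 27.03
tool_pos: [0.4582, -0.3217, 0.0876]
tool_rot: [-3.141, 0.0, -3.122]
contact_force: [0.6, -0.7, -0.1]
opening: 0.0628
```

Request:
send_rows([
  [0,0,0.003,0,0,0,0.3],
  [0,0,0,0,0,0,0.3],
  [0,0,0,0,0,0,0.3],
])

```text
time: 27.28
tool_pos: [0.4579, -0.3215, 0.084]
tool_rot: [3.141, -0.001, -3.122]
contact_force: [0.1, 1.0, 0.4]
opening: 0.0642
```

```bash
python3 meas.py o; python3 go.py 0.4585 -0.322 0.0845 181.1
```

```text
plat 5897 [ 440.  -149.6] [ 24.1 119.8] 89.9 z 0.0391
red 3328 [ 445.8 -150.4] [98.2 21.8] 0.1 z 0.0398
brown 17 [ 472.  -139.3] [5.6 1.9] 19.1 z 0.0395
cap 8055 [ 430.  -323.6] [23.4 36.2] 1.1 z 0.1388
shoulder 16867 [ 409.  -328.7] [71.8 59.8] 0.7 z 0.0791
standbase 9889 [ 448.2 -327.5] [161.8 100.1] 1.4 z 0.0071
t 27.33 pos [ 0.4579 -0.3217  0.0842] n 1 rv [ 0. -0. -0.]

[-0.0006, -0.0004, -0.0003, 0.0, -0.0, -0.0]
```

Request:
send_rows([
  [0,0,0,0,0,0,0.95],
  [0,0,0,0,0,0,0.95],
  [0,0,0,0,0,0,0.95],
  [0,0,0,0,0,0,0.95],
  [0,0,0,0,0,0,0.95],
], newtons=55)

```text
time: 27.75
tool_pos: [0.4581, -0.3219, 0.0846]
tool_rot: [-3.141, 0.0, -3.122]
contact_force: [-0.6, -1.0, -1.3]
opening: 0.0355
```

Request:
send_rows([
  [0,0,0,0,0,0,0.95],
  [0,0,0,0,0,0,0.95],
  [0,0,0,0,0,0,0.95],
  [0,0,0,0,0,0,0.95],
])

```text
time: 28.08
tool_pos: [0.4579, -0.3216, 0.0843]
tool_rot: [3.141, -0.0, -3.122]
contact_force: [0.1, 0.3, -3.0]
opening: 0.0309
```

```bash
python3 meas.py p; python3 go.py 0.4585 -0.322 0.0845 181.1
```

```text
plat 6072 [ 440.4 -149.2] [ 25.  120.5] 89.6 z 0.0391
red 3338 [ 445.8 -150. ] [98.3 22.4] 0.0 z 0.0398
brown 18 [ 472.5 -139.3] [6.5 2.2] 23.1 z 0.0396
cap 8136 [ 430.  -322.4] [24.2 36. ] 1.3 z 0.1389
shoulder 16888 [ 408.8 -328.2] [71.3 60.5] 0.8 z 0.0792
standbase 8917 [ 431.4 -328. ] [128.  100.2] 1.5 z 0.007
t 28.13 pos [ 0.4579 -0.3216  0.0843] n 1 rv [ 0. -0.  0.]

[-0.0006, -0.0004, -0.0002, 0.0, -0.0, 0.0]
```

View pics/p.png

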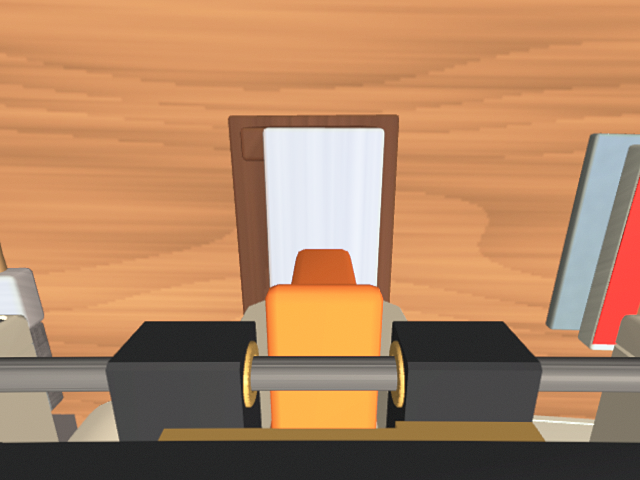

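Request:
send_rows([
  [0,0,0,0,0,0,0.95],
  [0,0,0,0,0,0,0.95],
  [0,0,0,0,0,0,0.95],
  [0,0,0,0,0,0,0.95],
])

```text
time: 28.47
tool_pos: [0.4579, -0.3216, 0.0843]
tool_rot: [3.141, -0.0, -3.122]
contact_force: [-1.2, -0.7, -3.8]
opening: 0.0309
```

```bash
python3 - <<'E'
from h import *
from scipy.spatial.transform import Rotation as Rn
z=np.load('pics/wrist0.npz');W=z['W'];c=z['c']
R=Rn.from_euler('xyz',[-3.14,-.0002,2.7678]).as_matrix();p=np.array([.1915,.4884,.226])
L=(W-p)@R
m=(L[...,2]>-.09)&(L[...,2]<.01)&(abs(L[...,1])<.08)&(abs(L[...,0])<.05)
P=L[m]*1000;C=c[m]
for s in (-1,1):
    for h in range(-80,4,4):
        q=(P[:,2]>=h)&(P[:,2]<h+4)&(P[:,1]*s>0)
        if q.sum()>3:
            a=P[q]; i=np.argsort(abs(a[:,1]))[:max(3,len(a)//20)]
            print(s,h,q.sum(),'inner |y|',abs(a[i,1]).mean().round(1),'x',a[i,0].mean().round(1),'outer',np.percentile(abs(a[:,1]),97).round(1),'xmax',a[:,0].max().round(1),C[q][i].mean(0).round())
E
```

```text
-1 -80 3329 inner |y| 2.7 x 32.3 outer 73.8 xmax 39.2 [93. 89. 85.]
-1 -76 1686 inner |y| 48.2 x 31.6 outer 76.9 xmax 38.9 [135. 105.  58.]
-1 -72 1159 inner |y| 48.7 x 16.4 outer 79.3 xmax 39.1 [76. 69. 58.]
-1 -68 386 inner |y| 48.7 x 4.6 outer 79.8 xmax 38.5 [173. 160. 136.]
-1 -64 341 inner |y| 48.8 x 2.3 outer 49.8 xmax 11.2 [173. 160. 137.]
-1 -60 271 inner |y| 48.8 x -1.1 outer 49.7 xmax 8.6 [172. 160. 137.]
-1 -56 199 inner |y| 48.8 x -1.4 outer 49.8 xmax 5.5 [172. 160. 137.]
-1 -52 129 inner |y| 48.9 x -3.1 outer 49.8 xmax 13.5 [169. 158. 135.]
-1 -48 401 inner |y| 46.9 x -1.6 outer 61.2 xmax 13.6 [47. 46. 45.]
-1 -44 371 inner |y| 46.6 x 6.7 outer 63.1 xmax 13.8 [32. 31. 31.]
-1 -40 406 inner |y| 46.6 x 8.9 outer 64.3 xmax 13.6 [33. 32. 32.]
-1 -36 352 inner |y| 46.5 x 7.3 outer 64.0 xmax 13.6 [32. 31. 32.]
-1 -32 364 inner |y| 46.5 x 4.6 outer 63.5 xmax 13.5 [32. 31. 31.]
-1 -28 368 inner |y| 46.5 x 5.8 outer 63.6 xmax 13.5 [33. 32. 32.]
-1 -24 326 inner |y| 46.5 x 4.1 outer 63.2 xmax 13.6 [33. 32. 32.]
-1 -20 328 inner |y| 46.5 x 3.8 outer 62.7 xmax 13.4 [41. 37. 34.]
-1 
[... 1039 characters left out ...]
5 x 8.5 outer 62.3 xmax 13.5 [26. 24. 25.]
1 -36 371 inner |y| 44.5 x 7.0 outer 62.1 xmax 13.3 [26. 25. 26.]
1 -32 375 inner |y| 44.5 x 6.2 outer 61.7 xmax 13.3 [26. 25. 26.]
1 -28 340 inner |y| 44.5 x 4.7 outer 61.4 xmax 13.4 [27. 26. 26.]
1 -24 333 inner |y| 44.5 x 1.2 outer 61.4 xmax 13.1 [26. 25. 27.]
1 -20 335 inner |y| 44.5 x 1.4 outer 60.6 xmax 13.2 [26. 24. 26.]
1 -16 303 inner |y| 44.5 x 3.1 outer 60.4 xmax 13.3 [27. 26. 27.]
1 -12 263 inner |y| 44.6 x 2.2 outer 58.6 xmax 13.5 [25. 24. 25.]
1 -8 209 inner |y| 44.6 x 5.3 outer 55.2 xmax 13.2 [28. 27. 27.]
1 -4 165 inner |y| 44.6 x 1.1 outer 50.9 xmax 12.9 [42. 33. 29.]
1 0 25 inner |y| 44.8 x 0.1 outer 48.0 xmax 12.6 [130.  91.  63.]
```

Depth data show the pads extend 47 mm up from the tips, with the finger bases recessed only 2.3 mm above that. So the cap sets the closure: about 31 mm with the pads hooked under the cap, which is a secure hold. I'll reseat 2 mm lower so the pads sit cleanly under the cap.

Request:
send_rows([
  [0,0,0,0,0,0,0.5],
  [0,0,0,0,0,0,0.5],
  [0,0,0.001,0,0,0,0.5],
  [0,0,0.001,0,0,0,0.5],
  [0,0,0,0,0,0,0.5],
])

```text
time: 28.88
tool_pos: [0.4583, -0.322, 0.0828]
tool_rot: [-3.141, 0.001, -3.122]
contact_force: [0.4, 0.5, -0.5]
opening: 0.0462
```

Request:
send_rows([
  [0,0,0,0,0,0,0.95],
  [0,0,0,0,0,0,0.95],
  [0,0,0,0,0,0,0.95],
  [0,0,0,0,0,0,0.95],
  [0,0,0,0,0,0,0.95],
], newtons=58)

```text
time: 29.3
tool_pos: [0.4586, -0.3228, 0.0832]
tool_rot: [-3.139, 0.002, -3.122]
contact_force: [0.9, -4.4, 2.4]
opening: 0.0305
```

```bash
python3 -c "
from h import *
st();st()"
```

```text
{'time': np.float64(29.3), 'qpos': array([-7.4980e-01,  5.5530e-01,  1.6122e+00, -5.0000e-04,  9.7140e-01,
       -2.3394e+00]), 'qvel': array([-0.0009, -0.0015, -0.0001, -0.0007,  0.0006, -0.0005]), 'joint_efforts': array([ 2.01220e+00, -4.72044e+01, -1.74124e+01,  6.90800e-01,
        9.42200e-01,  1.54000e-02]), 'tool_pos': array([ 0.4586, -0.3228,  0.0832]), 'tool_rot': array([-3.1394e+00,  1.6000e-03, -3.1225e+00]), 'contact_force': array([ 0.9217, -4.3716,  2.4323]), 'torque': array([-0.6543, -0.0157,  0.0295]), 'opening': np.float64(0.0305)}
{'time': np.float64(29.3), 'qpos': array([-7.4980e-01,  5.5530e-01,  1.6122e+00, -5.0000e-04,  9.7140e-01,
       -2.3394e+00]), 'qvel': array([-0.0009, -0.0015, -0.0001, -0.0007,  0.0006, -0.0005]), 'joint_efforts': array([ 2.01220e+00, -4.72044e+01, -1.74124e+01,  6.90800e-01,
        9.42200e-01,  1.54000e-02]), 'tool_pos': array([ 0.4586, -0.3228,  0.0832]), 'tool_rot': array([-3.1394e+00,  1.6000e-03, -3.1225e+00]), 'contact_force': array([ 0.9217, -4.3716,  2.4323]), 'torque': array([-0.6543, -0.0157,  0.0295]), 'opening': np.float64(0.0305)}
```

Request:
send_rows([
  [0,0,-0.01,0,0,0,0.95],
  [0,0,-0.015,0,0,0,0.95],
  [0,0,-0.02,0,0,0,0.95],
  [0,0,-0.02,0,0,0,0.95],
  [0,0,-0.015,0,0,0,0.95],
])

```text
time: 29.72
tool_pos: [0.4576, -0.3207, 0.1633]
tool_rot: [3.139, -0.001, -3.122]
contact_force: [0.1, -0.1, -4.7]
opening: 0.0309
```

Request:
send_rows([
  [0,0,0,0,0,0,0.95],
  [0,0,0,0,0,0,0.95],
  [0,0,0,0,0,0,0.95],
])

```text
time: 29.97
tool_pos: [0.4572, -0.3207, 0.1609]
tool_rot: [3.139, -0.002, -3.122]
contact_force: [-0.5, 1.3, -5.1]
opening: 0.0305
```

```bash
python3 - <<'E'
from h import *
for n in ['side','scene']:
    d=cam(n);c=d['color'];np.savez('pics/q%s.npz'%n,W=cloud(d),c=c)
    c=c[220:400,270:470] if n=='side' else c[120:270,130:330]
    cv2.imwrite('pics/q%s.png'%n,cv2.cvtColor(cv2.resize(c,None,fx=3.3,fy=3.3,interpolation=cv2.INTER_CUBIC),cv2.COLOR_RGB2BGR))
st()
E
```

```text
{'time': np.float64(30.0667), 'qpos': array([-7.4920e-01,  4.6400e-01,  1.5251e+00,  3.0000e-04,  1.1562e+00,
       -2.3394e+00]), 'qvel': array([-0.0011,  0.0012, -0.007 ,  0.0006,  0.0002, -0.0003]), 'joint_efforts': array([ 4.07000e-02, -5.10142e+01, -2.47058e+01, -7.44000e-02,
        3.38000e-02,  1.00000e-04]), 'tool_pos': array([ 0.4573, -0.3209,  0.1608]), 'tool_rot': array([ 3.1389e+00, -2.5000e-03, -3.1223e+00]), 'contact_force': array([ 0.8636,  0.868 , -4.6332]), 'torque': array([ 0.0261, -0.032 , -0.0058]), 'opening': np.float64(0.0306)}
```

View pics/qside.png

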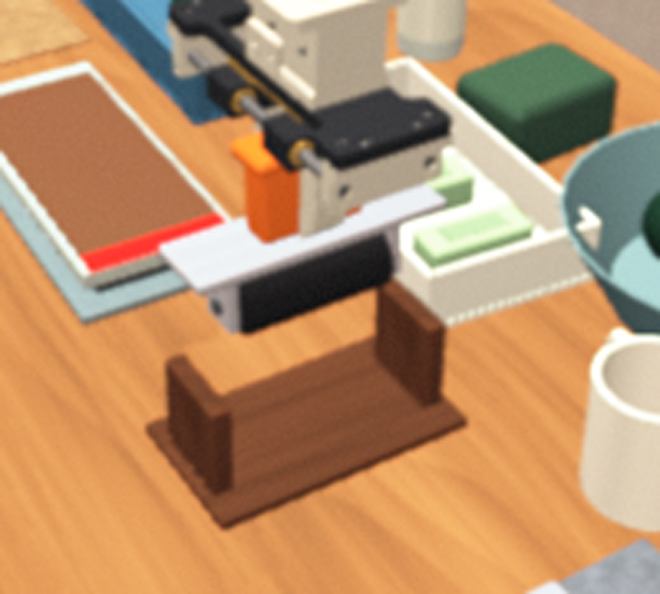

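View pics/qscene.png

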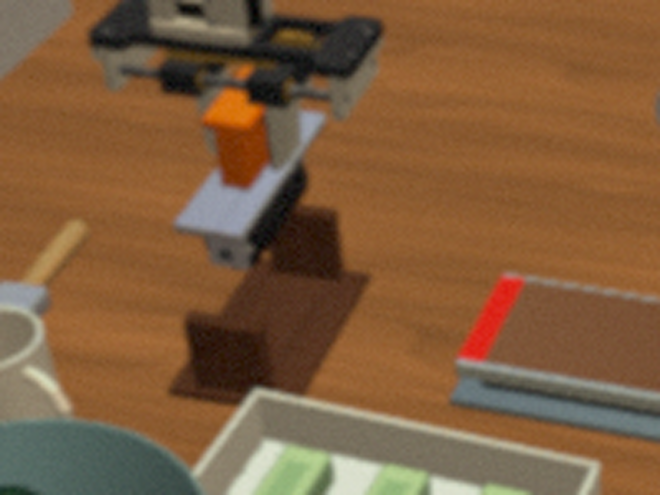

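Both pictures show the roller lifted clear and hanging level. I'll check its tilt and offset, then the stand and sheet, with the clouds.

```bash
python3 - <<'E'
from h import *
for n in ['side','scene']:
    z=np.load('pics/q%s.npz'%n);W=z['W'];hsv=cv2.cvtColor(z['c'],cv2.COLOR_RGB2HSV)
    m=(W[...,2]>.147)&(W[...,2]<.168)&(W[...,0]>.35)&(W[...,0]<.56)&(W[...,1]<-.28)&(W[...,1]>-.37)&(hsv[...,1]<60)&(hsv[...,2]>110)
    nn,l,s,_=cv2.connectedComponentsWithStats(m.astype(np.uint8));m=l==1+np.argmax(s[1:,4])
    P=W[m];A=np.c_[P[:,:2]-P[:,:2].mean(0),np.ones(len(P))];k=np.linalg.lstsq(A,P[:,2],rcond=None)[0]
    r=cv2.minAreaRect((P[:,:2]*1000).astype(np.float32));print(n,len(P),k.round(4),np.round(r[0],1),np.round(r[1],1),r[2])
    # stand uprights tops
    m=(W[...,2]>.066)&(W[...,2]<.078)&(W[...,0]>.34)&(W[...,0]<.58)&(W[...,1]<-.26)&(W[...,1]>-.40)
    P=W[m];
    if len(P):
        r=cv2.minAreaRect((P[:,:2]*1000).astype(np.float32));print(' tops',len(P),np.round(r[0],1),np.round(r[1],1),r[2])
    m=(W[...,2]>.003)&(W[...,2]<.014)&(W[...,0]>.34)&(W[...,0]<.58)&(W[...,1]<-.26)&(W[...,1]>-.40)&(hsv[...,2]<110)
    nn,l,s,_=cv2.connectedComponentsWithStats(m.astype(np.uint8));m=l==1+np.argmax(s[1:,4])
    P=W[m]; r=cv2.minAreaRect((P[:,:2]*1000).astype(np.float32));print(' base',len(P),np.round(r[0],1),np.round(r[1],1),r[2])
E
python3 go.py 0.4405 -0.148 0.16 179.6
```

```text
side 939 [-0.0015  0.0048  0.1577] [ 458.9 -324.6] [171.4  52.9] 0.6563379168510437
 tops 318 [ 459.8 -329.2] [170.3  60.8] 0.7365542650222778
 base 72 [ 482.7 -376.2] [122.    5.4] 0.5700204372406006
scene 447 [-0.0011 -0.0436  0.1588] [ 458.6 -320.4] [172.7  49.8] 1.0443185567855835
 tops 194 [ 460.5 -324.9] [172.4  58.8] 1.25637686252594
 base 929 [ 450.3 -325.5] [163.3 101.9] 1.4281671047210693
t 30.07 pos [ 0.4573 -0.3209  0.1608] n 5 rv [ 0.003 -0.003  0.026]

[0.0027, 0.0346, 0.0003, 0.001, -0.001, 0.005]
[0.0029, 0.0346, 0.0002, 0.001, -0.001, 0.005]
[0.003, 0.0346, 0.0002, 0.001, -0.001, 0.005]
[0.0032, 0.0346, 0.0002, 0.001, -0.001, 0.005]
[0.0034, 0.0346, 0.0002, 0.001, -0.001, 0.005]
```

Request:
send_rows([
  [0.0028,0.033,0,0,0,0.005,0.95],
  [0.003,0.036,0,0,0,0.005,0.95],
  [0.003,0.036,0,0,0,0.005,0.95],
  [0.0032,0.036,0,0,0,0.005,0.95],
  [0.0034,0.03,0,0,0,0.006,0.95],
])

```text
time: 30.48
tool_pos: [0.4397, -0.1484, 0.1614]
tool_rot: [3.14, -0.002, 3.134]
contact_force: [1.1, 0.8, -4.9]
opening: 0.0302
```

Request:
send_rows([
  [0,0,0.02,0,0,0,0.95],
  [0,0,0.015,0,0,0,0.95],
  [0,0,0,0,0,0,0.95],
  [0,0,0,0,0,0,0.95],
  [0,0,0,0,0,0,0.95],
])

```text
time: 30.9
tool_pos: [0.4413, -0.1513, 0.1278]
tool_rot: [3.142, 0.0, 3.134]
contact_force: [-0.1, -0.1, -5.0]
opening: 0.031
```

```bash
python3 go.py 0.440 -0.149 0.103 179.6; python3 - <<'E'
from h import *
for n in ['side','scene']:
    d=cam(n);W=cloud(d);c=d['color'];hsv=cv2.cvtColor(c,cv2.COLOR_RGB2HSV)
    m=(W[...,2]>.113)&(W[...,2]<.133)&(W[...,0]>.33)&(W[...,0]<.56)&(W[...,1]<-.1)&(W[...,1]>-.2)&(hsv[...,1]<60)&(hsv[...,2]>110)
    nn,l,s,_=cv2.connectedComponentsWithStats(m.astype(np.uint8));m=l==1+np.argmax(s[1:,4])
    P=W[m];r=cv2.minAreaRect((P[:,:2]*1000).astype(np.float32));print(n,len(P),np.median(P[:,2]).round(4),np.round(r[0],1),np.round(r[1],1),r[2])
    c=c[180:360,240:440] if n=='side' else c[120:270,220:420]
    cv2.imwrite('pics/r%s.png'%n,cv2.cvtColor(cv2.resize(c,None,fx=3.3,fy=3.3,interpolation=cv2.INTER_CUBIC),cv2.COLOR_RGB2BGR))
E
python3 meas.py s
```

```text
t 30.9 pos [ 0.4413 -0.1513  0.1278] n 1 rv [ 0.  0. -0.]

[0.0013, 0.0023, 0.0248, 0.0, 0.0, -0.0]
side 762 0.1247 [ 444.3 -154.8] [172.2  55.9] 0.15209178626537323
scene 384 0.1264 [ 483.9 -152.8] [49.5 92.3] 89.2487564086914
plat 42304 [441.5 -23.2] [191.  120.5] 89.2 z 0.0396
brown 39051 [442.  -23.2] [190.5 110.1] 89.4 z 0.0397
shoulder 1196 [ 380.1 -314.4] [13.6 31.3] 1.1 z 0.0709
standbase 23393 [ 453.5 -327.5] [172.4 101.2] 1.3 z 0.007
```

View pics/rside.png

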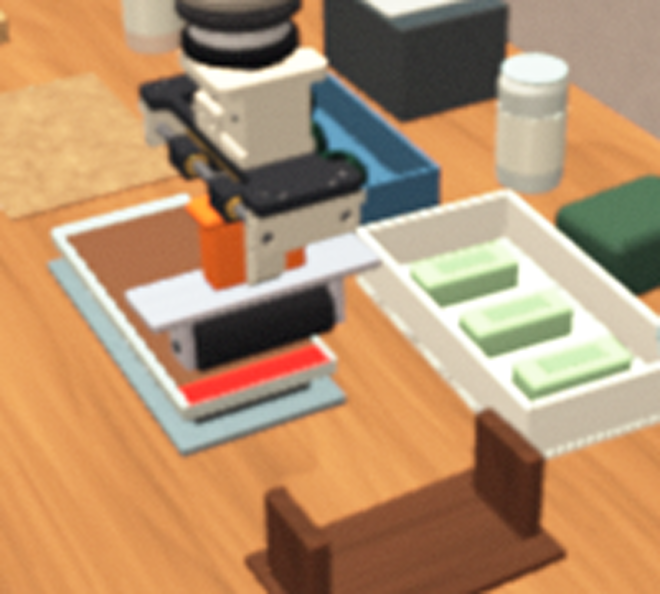

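View pics/s.png

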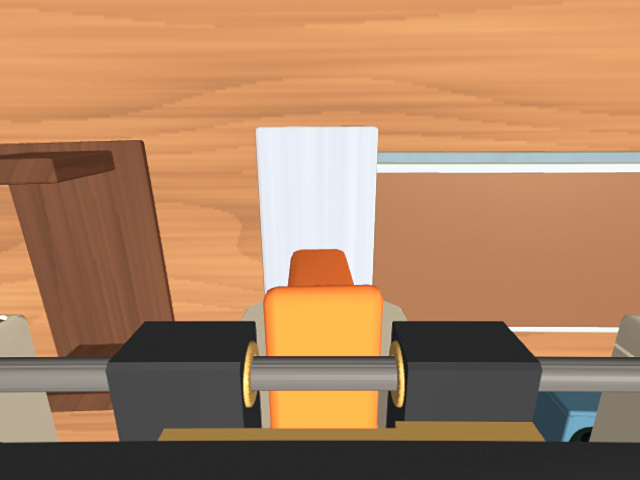

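Request:
send_rows([
  [0.001,0.004,0.008,0,0,0,0.95],
  [0,0,0.01,0,0,0,0.95],
  [0,0,0.003,0,0,0,0.95],
  [0,0,0,0,0,0,0.95],
  [0,0,0,0,0,0,0.95],
])

```text
time: 31.47
tool_pos: [0.4401, -0.1469, 0.1064]
tool_rot: [3.141, -0.0, 3.135]
contact_force: [0.3, -1.0, -5.0]
opening: 0.0311
```

Request:
send_rows([
  [0,0,0.001,0,0,0,0.95],
  [0,0,0.001,0,0,0,0.95],
  [0,0,0,0,0,0,0.95],
  [0,0,0,0,0,0,0.95],
])

```text
time: 31.8
tool_pos: [0.4401, -0.1469, 0.1046]
tool_rot: [-3.142, 0.0, 3.135]
contact_force: [-0.8, 0.3, -5.1]
opening: 0.0306
```

Request:
send_rows([
  [0,0,0.001,0,0,0,0.95],
  [0,0,0.001,0,0,0,0.95],
  [0,0,0,0,0,0,0.95],
  [0,0,0,0,0,0,0.95],
])

```text
time: 32.13
tool_pos: [0.44, -0.1469, 0.1024]
tool_rot: [3.141, -0.0, 3.135]
contact_force: [-0.6, -0.6, -5.2]
opening: 0.0308
```

Request:
send_rows([
  [0,0,0.001,0,0,0,0.95],
  [0,0,0.001,0,0,0,0.95],
  [0,0,0,0,0,0,0.95],
  [0,0,0,0,0,0,0.95],
])

```text
time: 32.47
tool_pos: [0.4401, -0.147, 0.1008]
tool_rot: [-3.141, 0.0, 3.135]
contact_force: [-2.5, 0.1, 1.6]
opening: 0.0311
```

Request:
send_rows([
  [0,0,0.001,0,0,0,0.95],
  [0,0,0.001,0,0,0,0.95],
  [0,0,0,0,0,0,0.95],
  [0,0,0,0,0,0,0.95],
])

```text
time: 32.8
tool_pos: [0.4401, -0.147, 0.0986]
tool_rot: [-3.141, 0.0, 3.135]
contact_force: [-2.7, 0.1, 2.9]
opening: 0.0303
```

Request:
send_rows([
  [0,0,0.001,0,0,0,0.95],
  [0,0,0.001,0,0,0,0.95],
  [0,0,0,0,0,0,0.95],
  [0,0,0,0,0,0,0.95],
])

```text
time: 33.13
tool_pos: [0.4401, -0.1469, 0.0965]
tool_rot: [-3.142, 0.0, 3.135]
contact_force: [-3.3, -0.3, 5.2]
opening: 0.0309
```

Request:
send_rows([
  [0,0,0.001,0,0,0,0.95],
  [0,0,0.001,0,0,0,0.95],
  [0,0,0,0,0,0,0.95],
  [0,0,0,0,0,0,0.95],
])

```text
time: 33.47
tool_pos: [0.4401, -0.1469, 0.0946]
tool_rot: [-3.142, 0.0, 3.135]
contact_force: [-4.1, -0.2, 6.5]
opening: 0.0309
```

```bash
cat > sink.py <<'E'
from h import *
for n in ['wrist','side']:
    d=cam(n);W=cloud(d);c=d['color'];hsv=cv2.cvtColor(c,cv2.COLOR_RGB2HSV)
    m=(W[...,0]>.40)&(W[...,0]<.48)&(W[...,1]>-.14)&(W[...,1]<.09)&(W[...,2]>.018)&(W[...,2]<.043)&(hsv[...,1]>90)&(hsv[...,0]>=5)&(hsv[...,0]<20)
    P=W[m]
    if len(P)>50:
        A=np.c_[P[:,:2]-[.4415,-.024],np.ones(len(P))];k=np.linalg.lstsq(A,P[:,2],rcond=None)[0]
        print(n,len(P),'z med',np.median(P[:,2]).round(4),'plane',k.round(4))
F=[]
st()
E
python3 sink.py; python3 go.py 0.4415 -0.024 0.0945 179.6 0.01 | head -3
```

```text
wrist 30752 z med 0.0323 plane [0.0003 0.0003 0.0323]
side 685 z med 0.0323 plane [-0.0022 -0.0012  0.0323]
{'time': np.float64(33.5667), 'qpos': array([-4.8760e-01,  3.9420e-01,  1.8666e+00,  1.0000e-04,  8.8050e-01,
       -2.0517e+00]), 'qvel': array([ 0.0005,  0.0003, -0.0006, -0.0002, -0.0002, -0.0004]), 'joint_efforts': array([ 4.98000e-01, -3.71059e+01, -1.84241e+01,  2.86700e-01,
       -7.74800e-01, -8.60000e-03]), 'tool_pos': array([ 0.4401, -0.1469,  0.0947]), 'tool_rot': array([-3.1415e+00,  3.0000e-04,  3.1348e+00]), 'contact_force': array([-4.1812,  0.5567,  6.7167]), 'torque': array([ 0.0143,  0.4303, -0.0974]), 'opening': np.float64(0.0304)}
t 33.57 pos [ 0.4401 -0.1469  0.0947] n 13 rv [-0.  0.  0.]

[-0.0, 0.0095, 0.0, -0.0, 0.0, 0.0]
```

Sink is 7.3 mm by both cameras (sheet z 0.0396 to 0.0323), so I'll start rolling.

Request:
send_rows([
  [0,0.002,0,0,0,0,0.95],
  [0,0.004,0,0,0,0,0.95],
  [0,0.005,0,0,0,0,0.95],
  [0,0.005,0,0,0,0,0.95],
  [0,0.005,0,0,0,0,0.95],
])

```text
time: 33.98
tool_pos: [0.4402, -0.1258, 0.0947]
tool_rot: [-3.141, 0.0, 3.135]
contact_force: [-3.7, 0.6, 6.5]
opening: 0.0304
```

Request:
send_rows([
  [0,0.005,0,0,0,0,0.95],
  [0,0.005,0,0,0,0,0.95],
  [0,0.005,0,0,0,0,0.95],
  [0,0.005,0,0,0,0,0.95],
  [0,0.005,0,0,0,0,0.95],
])

```text
time: 34.4
tool_pos: [0.4404, -0.1007, 0.0947]
tool_rot: [-3.142, 0.0, 3.135]
contact_force: [-2.6, -0.3, 5.9]
opening: 0.0308
```

```bash
python3 sink.py
```

```text
wrist 29886 z med 0.0323 plane [0.0003 0.0004 0.0323]
side 556 z med 0.0323 plane [ 0.0045 -0.0048  0.0326]
{'time': np.float64(34.5), 'qpos': array([-3.9410e-01,  3.7560e-01,  1.8988e+00,  6.0000e-04,  8.6730e-01,
       -1.9589e+00]), 'qvel': array([-0.0102,  0.0023, -0.0073, -0.0051,  0.    , -0.01  ]), 'joint_efforts': array([ 6.39200e-01, -3.60720e+01, -1.81328e+01,  1.65200e-01,
       -7.92800e-01,  3.45000e-02]), 'tool_pos': array([ 0.4403, -0.1002,  0.0947]), 'tool_rot': array([3.1412e+00, 1.0000e-04, 3.1352e+00]), 'contact_force': array([-3.6983,  0.2706,  7.3809]), 'torque': array([ 0.0744,  0.4587, -0.0795]), 'opening': np.float64(0.031)}
```

Sink is steady at 7.3 mm, so I'll continue.

Request:
send_rows([
  [0,0.005,0,0,0,0,0.95],
  [0,0.005,0,0,0,0,0.95],
  [0,0.005,0,0,0,0,0.95],
  [0,0.005,0,0,0,0,0.95],
  [0,0.005,0,0,0,0,0.95],
])

```text
time: 34.92
tool_pos: [0.4405, -0.0757, 0.0947]
tool_rot: [-3.142, 0.0, 3.135]
contact_force: [-4.3, 0.1, 6.8]
opening: 0.0309
```

Request:
send_rows([
  [0,0.005,0,0,0,0,0.95],
  [0,0.005,0,0,0,0,0.95],
  [0,0.005,0,0,0,0,0.95],
  [0,0.005,0,0,0,0,0.95],
  [0,0.005,0,0,0,0,0.95],
])

```text
time: 35.33
tool_pos: [0.4405, -0.0506, 0.0946]
tool_rot: [3.142, -0.0, 3.135]
contact_force: [-3.4, 0.1, 5.9]
opening: 0.0308
```

Request:
send_rows([
  [0,0.005,0,0,0,0,0.95],
  [0,0.005,0,0,0,0,0.95],
  [0,0.005,0,0,0,0,0.95],
  [0,0.005,0,0,0,0,0.95],
  [0,0.005,0,0,0,0,0.95],
])

```text
time: 35.75
tool_pos: [0.4407, -0.0256, 0.0946]
tool_rot: [3.141, -0.0, 3.135]
contact_force: [-4.1, -0.3, 5.4]
opening: 0.0308
```

Request:
send_rows([
  [0,0.005,0,0,0,0,0.95],
  [0,0.005,0,0,0,0,0.95],
  [0,0.005,0,0,0,0,0.95],
  [0,0.005,0,0,0,0,0.95],
  [0,0.005,0,0,0,0,0.95],
])

```text
time: 36.17
tool_pos: [0.4408, -0.0005, 0.0946]
tool_rot: [3.141, -0.0, 3.135]
contact_force: [-3.7, -0.3, 6.8]
opening: 0.0304
```

Request:
send_rows([
  [0,0.005,0,0,0,0,0.95],
  [0,0.005,0,0,0,0,0.95],
  [0,0.005,0,0,0,0,0.95],
  [0,0.005,0,0,0,0,0.95],
  [0,0.005,0,0,0,0,0.95],
])

```text
time: 36.58
tool_pos: [0.4409, 0.0245, 0.0946]
tool_rot: [3.141, -0.001, 3.135]
contact_force: [-5.3, 0.1, 6.6]
opening: 0.0309
```

```bash
python3 sink.py; python3 go.py 0.4418 0.101 0.0946 179.6 0.005|head -3
```

```text
wrist 28932 z med 0.032 plane [0.0001 0.0011 0.032 ]
side 1121 z med 0.0321 plane [0.001  0.0072 0.0325]
{'time': np.float64(36.6833), 'qpos': array([-1.1780e-01,  3.6090e-01,  1.9243e+00,  8.0000e-04,  8.5700e-01,
       -1.6829e+00]), 'qvel': array([-0.0093,  0.0018, -0.0011, -0.0044, -0.0004, -0.0084]), 'joint_efforts': array([ 1.75200e-01, -3.51155e+01, -1.84626e+01,  2.99000e-02,
       -1.00410e+00,  7.43000e-02]), 'tool_pos': array([0.4408, 0.0249, 0.0946]), 'tool_rot': array([ 3.1409e+00, -6.0000e-04,  3.1353e+00]), 'contact_force': array([-4.3172,  0.0567,  6.0607]), 'torque': array([ 0.0354,  0.5617, -0.0509]), 'opening': np.float64(0.031)}
t 36.68 pos [0.4408 0.0249 0.0946] n 16 rv [ 0.001 -0.001  0.001]

[-0.0, 0.0048, 0.0, 0.0, -0.0, 0.0]
```

Request:
send_rows([
  [0,0.005,0,0,0,0,0.95],
  [0,0.005,0,0,0,0,0.95],
  [0,0.005,0,0,0,0,0.95],
  [0,0.005,0,0,0,0,0.95],
  [0,0.005,0,0,0,0,0.95],
])

```text
time: 37.1
tool_pos: [0.441, 0.0495, 0.0945]
tool_rot: [3.141, -0.001, 3.135]
contact_force: [-4.5, 0.8, 6.9]
opening: 0.031
```

Request:
send_rows([
  [0,0.005,0,0,0,0,0.95],
  [0,0.005,0,0,0,0,0.95],
  [0,0.005,0,0,0,0,0.95],
  [0,0.005,0,0,0,0,0.95],
  [0,0.005,0,0,0,0,0.95],
])

```text
time: 37.52
tool_pos: [0.4411, 0.0745, 0.0946]
tool_rot: [3.141, -0.001, 3.135]
contact_force: [-4.0, -0.5, 5.8]
opening: 0.031
```

Request:
send_rows([
  [0,0.005,0,0,0,0,0.95],
  [0,0.005,0,0,0,0,0.95],
  [0,0.005,0,0,0,0,0.95],
  [0,0.005,0,0,0,0,0.95],
  [0,0.003,0,0,0,0,0.95],
])

```text
time: 37.93
tool_pos: [0.4412, 0.0977, 0.0946]
tool_rot: [3.141, -0.001, 3.135]
contact_force: [-4.7, -0.4, 6.5]
opening: 0.0309
```

Request:
send_rows([
  [0,0,0,0,0,0,0.95],
  [0,0,0,0,0,0,0.95],
  [0,0,0,0,0,0,0.95],
])

```text
time: 38.18
tool_pos: [0.4412, 0.0976, 0.0945]
tool_rot: [3.141, -0.001, 3.135]
contact_force: [-5.7, -0.0, 5.7]
opening: 0.0308
```

```bash
python3 sink.py; python3 - <<'E'
from h import *
for n in ['side','scene']:
    d=cam(n);W=cloud(d);c=d['color'];hsv=cv2.cvtColor(c,cv2.COLOR_RGB2HSV)
    m=(W[...,2]>.08)&(W[...,2]<.1)&(W[...,0]>.33)&(W[...,0]<.56)&(W[...,1]<.16)&(W[...,1]>.05)&(hsv[...,1]<60)&(hsv[...,2]>110)
    nn,l,s,_=cv2.connectedComponentsWithStats(m.astype(np.uint8));m=l==1+np.argmax(s[1:,4])
    P=W[m];r=cv2.minAreaRect((P[:,:2]*1000).astype(np.float32));print(n,len(P),np.median(P[:,2]).round(4),np.round(r[0],1),np.round(r[1],1),r[2])
    c=c[150:330,210:410] if n=='side' else c[120:270,250:450]
    cv2.imwrite('pics/t%s.png'%n,cv2.cvtColor(cv2.resize(c,None,fx=3.3,fy=3.3,interpolation=cv2.INTER_CUBIC),cv2.COLOR_RGB2BGR))
E
```

```text
wrist 30481 z med 0.0318 plane [0.     0.0015 0.0318]
side 1529 z med 0.032 plane [0.0015 0.0023 0.0321]
{'time': np.float64(38.2833), 'qpos': array([ 4.7100e-02,  3.7660e-01,  1.8976e+00,  7.0000e-04,  8.6830e-01,
       -1.5175e+00]), 'qvel': array([-0.0012,  0.    ,  0.0004, -0.0007, -0.0003, -0.0003]), 'joint_efforts': array([-5.40000e-01, -3.60608e+01, -1.88528e+01, -1.09600e-01,
       -1.11500e+00,  1.64000e-02]), 'tool_pos': array([0.4412, 0.0975, 0.0946]), 'tool_rot': array([ 3.1411e+00, -9.0000e-04,  3.1349e+00]), 'contact_force': array([-4.8317,  1.4077,  6.3527]), 'torque': array([0.0581, 0.635 , 0.0171]), 'opening': np.float64(0.0308)}
side 525 0.0913 [443.8  93.5] [172.1  55.5] 0.15539075434207916
scene 435 0.0927 [472.4  95.7] [ 50.  114.4] 89.97606658935547
```

View pics/tscene.png

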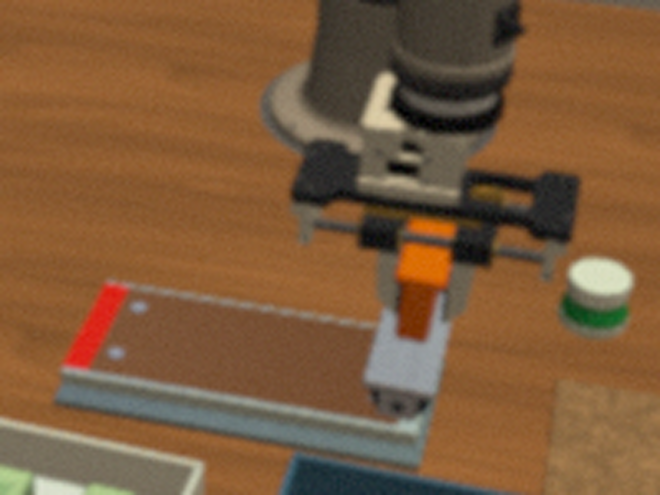

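The scene shows the roller at the far end and two pale spots on the sheet near the red end (138,307; 115,352). I'll roll 4 mm more while still pressing, then look closer.

Request:
send_rows([
  [0,0.002,0,0,0,0,0.95],
  [0,0.002,0,0,0,0,0.95],
  [0,0,0,0,0,0,0.95],
  [0,0,0,0,0,0,0.95],
])

```text
time: 38.72
tool_pos: [0.4412, 0.1015, 0.0945]
tool_rot: [3.141, -0.001, 3.135]
contact_force: [-5.6, 0.6, 6.7]
opening: 0.0307
```

```bash
python3 - <<'E'
from h import *
for n in ['side','wrist','scene']:
    d=cam(n);c=d['color']
    if n=='side': c=c[200:350,230:430]
    if n=='scene': c=c[190:260,250:400]
    f=640/c.shape[1]
    cv2.imwrite('pics/u%s.png'%n,cv2.cvtColor(cv2.resize(c,None,fx=f,fy=f,interpolation=cv2.INTER_CUBIC),cv2.COLOR_RGB2BGR))
st()
E
```

```text
{'time': np.float64(38.8667), 'qpos': array([ 5.6000e-02,  3.7800e-01,  1.8952e+00,  8.0000e-04,  8.6930e-01,
       -1.5086e+00]), 'qvel': array([ 0.0014, -0.0004,  0.0003, -0.0009,  0.    , -0.0005]), 'joint_efforts': array([-5.72700e-01, -3.61456e+01, -1.88760e+01, -1.18600e-01,
       -1.11890e+00,  1.56000e-02]), 'tool_pos': array([0.4412, 0.1015, 0.0946]), 'tool_rot': array([ 3.1410e+00, -9.0000e-04,  3.1349e+00]), 'contact_force': array([-4.2943,  0.4488,  6.3716]), 'torque': array([0.0289, 0.5757, 0.0218]), 'opening': np.float64(0.0306)}
```

View pics/uside.png

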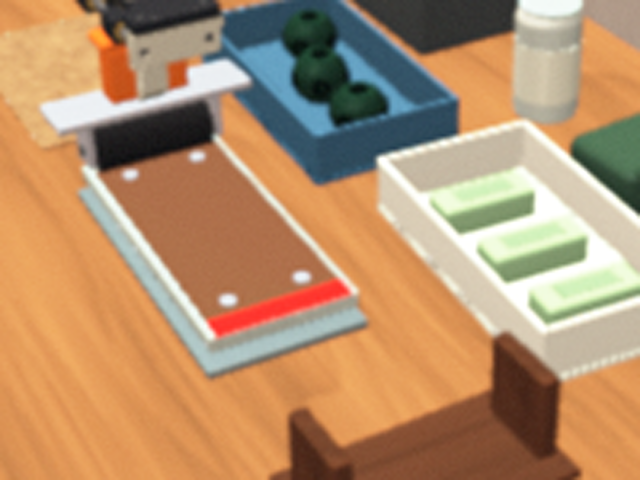

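View pics/uwrist.png

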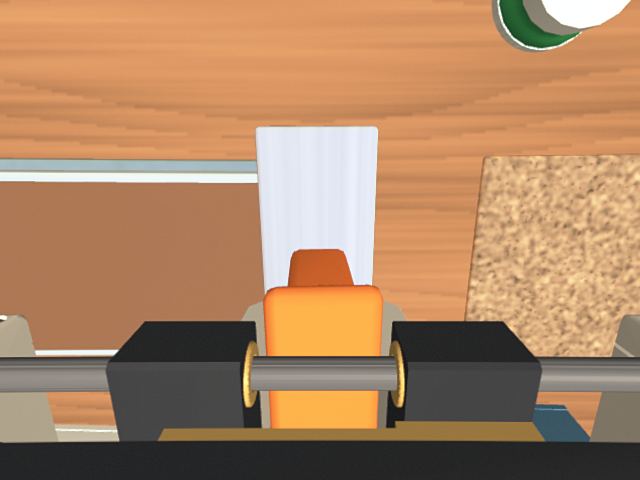

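The four pale spots are symmetric at the corners. They look like the fixed spring posts showing while the platen is sunk. Next I'll lift and return the roller.

Request:
send_rows([
  [0,0,-0.008,0,0,0,0.95],
  [0,0,-0.015,0,0,0,0.95],
  [0,0,-0.02,0,0,0,0.95],
  [0,0,-0.02,0,0,0,0.95],
  [0,0,-0.012,0,0,0,0.95],
])

```text
time: 39.28
tool_pos: [0.4424, 0.1013, 0.171]
tool_rot: [3.141, 0.002, 3.135]
contact_force: [1.3, 0.6, -5.1]
opening: 0.0304
```

Request:
send_rows([
  [0,0,0,0,0,0,0.95],
  [0,0,0,0,0,0,0.95],
])

```text
time: 39.45
tool_pos: [0.4418, 0.1012, 0.1694]
tool_rot: [3.141, 0.001, 3.135]
contact_force: [-0.1, -0.5, -4.9]
opening: 0.0307
```

```bash
python3 go.py 0.4587 -0.3254 0.168 181.2 0.036; python3 loc.py v scene | grep -E "tab|ball"
```

```text
t 39.45 pos [0.4418 0.1012 0.1694] n 12 rv [ 0.     0.001 -0.028]

[-0.0016, -0.0355, 0.0001, 0.0, 0.0, -0.002]
[-0.0016, -0.0355, 0.0001, 0.0, 0.0, -0.002]
[-0.0015, -0.0355, 0.0001, 0.0, 0.0, -0.002]
[-0.0014, -0.0355, 0.0001, 0.0, 0.0, -0.002]
[-0.0013, -0.0356, 0.0001, 0.0, 0.0, -0.002]

[-0.0012, -0.0356, 0.0001, 0.0, 0.0, -0.002]
[-0.0012, -0.0356, 0.0001, 0.0, 0.0, -0.002]
[-0.0011, -0.0356, 0.0001, 0.0, 0.0, -0.002]
[-0.001, -0.0356, 0.0001, 0.0, 0.0, -0.002]
[-0.0009, -0.0356, 0.0001, 0.0, 0.0, -0.002]

[-0.0008, -0.0356, 0.0001, 0.0, 0.0, -0.002]
[-0.0007, -0.0356, 0.0001, 0.0, 0.0, -0.002]
scene tab [216. 269.] 512 ztop 0.0363 c [ 663.1 -233.1] [107.   37.5] long axis 0.0
scene tab [246. 275.] 515 ztop 0.036 c [ 654.  -159.7] [83.7 35.6] long axis -4.4
scene tab [278. 281.] 521 ztop 0.0361 c [655.3 -85.6] [83.8 35. ] long axis -3.4
scene ball [222. 193.] 391 ztop 0.0717 c [ 387.5 -325.1] [52.2  8.7] long axis -87.0
scene ball [199. 227.] 448 ztop 0.0718 c [ 540.8 -320.8] [55.  13.1] long axis -79.1
scene ball [356. 290.] 448 ztop 0.0516 c [637.8  87.7] [34.9 34.4] long axis 57.6
scene ball [391. 296.] 473 ztop 0.0513 c [638.6 161.9] [38.9 33.4] long axis -49.1
scene ball [426. 311.] 440 ztop 0.0516 c [666.2 237.5] [37.6 36.8] long axis 52.3
```

Request:
send_rows([
  [-0.0015,-0.03,0,0,0,-0.002,0.95],
  [-0.0015,-0.036,0,0,0,-0.002,0.95],
  [-0.0015,-0.036,0,0,0,-0.002,0.95],
  [-0.0015,-0.036,0,0,0,-0.002,0.95],
  [-0.0013,-0.036,0,0,0,-0.002,0.95],
])

```text
time: 39.92
tool_pos: [0.4476, -0.0742, 0.168]
tool_rot: [3.14, -0.003, -3.138]
contact_force: [0.8, 0.8, -4.0]
opening: 0.0309
```

Request:
send_rows([
  [-0.0012,-0.036,0,0,0,-0.002,0.95],
  [-0.0012,-0.036,0,0,0,-0.002,0.95],
  [-0.001,-0.036,0,0,0,-0.002,0.95],
  [-0.001,-0.036,0,0,0,-0.002,0.95],
  [-0.001,-0.036,0,0,0,-0.003,0.95],
])

```text
time: 40.33
tool_pos: [0.4543, -0.2542, 0.1677]
tool_rot: [3.139, -0.002, -3.128]
contact_force: [1.5, -0.2, -5.6]
opening: 0.0306
```

Request:
send_rows([
  [-0.001,-0.036,0,0,0,-0.003,0.95],
  [-0.0008,-0.03,0,0,0,-0.003,0.95],
  [0,-0.006,0,0,0,0,0.95],
  [0,0,0,0,0,0,0.95],
  [0,0,0,0,0,0,0.95],
])

```text
time: 40.75
tool_pos: [0.4574, -0.3239, 0.1677]
tool_rot: [3.138, -0.002, -3.122]
contact_force: [0.2, -0.3, -4.8]
opening: 0.0306
```

```bash
cat > hang.py <<'E'
from h import *
z0=float(observe()['tool_pos'][2])-.003
for n in ['side','scene']:
    d=cam(n);W=cloud(d);c=d['color'];hsv=cv2.cvtColor(c,cv2.COLOR_RGB2HSV)
    reg=(W[...,0]>.34)&(W[...,0]<.58)&(W[...,1]<-.26)&(W[...,1]>-.4)
    m=(abs(W[...,2]-z0)<.009)&reg&(hsv[...,1]<60)&(hsv[...,2]>110)
    t=(W[...,2]>.066)&(W[...,2]<.078)&reg&~m&(hsv[...,2]<120)
    nn,l,s,_=cv2.connectedComponentsWithStats(m.astype(np.uint8));m=l==1+np.argmax(s[1:,4])
    for nm,q in (('plate',m),('tops',t)):
        P=W[q]; r=cv2.minAreaRect((P[:,:2]*1000).astype(np.float32)); print(n,nm,len(P),np.median(P[:,2]).round(4),np.round(r[0],1),np.round(r[1],1),round(r[2],2))
    c=c[220:400,270:470] if n=='side' else c[120:270,130:330]
    cv2.imwrite('pics/hang%s.png'%n,cv2.cvtColor(cv2.resize(c,None,fx=3.3,fy=3.3,interpolation=cv2.INTER_CUBIC),cv2.COLOR_RGB2BGR))
E
python3 hang.py; python3 go.py 0.4587 -0.3254 0.168 181.2 0.036
```

```text
side plate 952 0.1646 [ 459.7 -327.8] [171.8  53. ] 1.86
side tops 90 0.0687 [ 456.4 -329.9] [164.6  57.4] 1.9
scene plate 444 0.1661 [ 460.5 -323.1] [170.5  50.1] 1.03
scene tops 204 0.0717 [ 460.7 -320.1] [ 59.9 173.8] 87.84
t 40.85 pos [ 0.4579 -0.3232  0.1686] n 1 rv [ 0.002 -0.001  0.   ]

[-0.0007, -0.0023, 0.0006, 0.002, -0.001, 0.0]
```

Request:
send_rows([
  [-0.0005,-0.002,0.015,0,0,0,0.95],
  [0,0,0.02,0,0,0,0.95],
  [0,0,0.01,0,0,0,0.95],
  [0,0,0,0,0,0,0.95],
  [0,0,0,0,0,0,0.95],
])

```text
time: 41.27
tool_pos: [0.4588, -0.3258, 0.1244]
tool_rot: [3.14, -0.001, -3.12]
contact_force: [-0.1, -0.3, -4.3]
opening: 0.0306
```

```bash
python3 hang.py; python3 go.py 0.4587 -0.3254 0.085 181.2 0.036
```

```text
side plate 896 0.1213 [ 460.5 -329.6] [170.2  53.2] 1.47
side tops 153 0.0715 [ 456.8 -331.2] [165.3  55. ] 1.74
scene plate 429 0.1233 [ 462.5 -325.1] [ 50.5 171.2] 88.95
scene tops 208 0.0721 [ 460.3 -323.4] [172.5  58. ] 0.51
t 41.37 pos [ 0.4594 -0.3268  0.1255] n 2 rv [-0.001  0.001 -0.   ]

[0.0004, 0.0008, 0.0203, -0.001, 0.001, -0.0]
[0.0003, 0.0007, 0.0203, -0.001, 0.001, -0.0]
```

View pics/hangside.png

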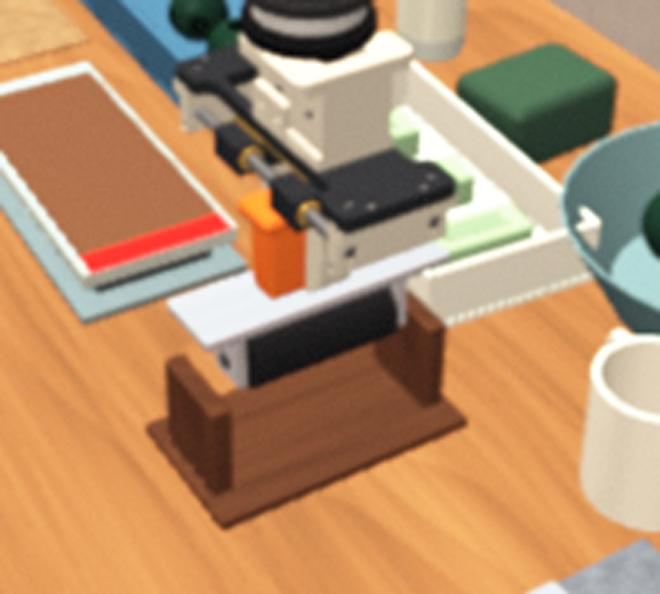

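The roller is lined up over the uprights in the side view, so I'll lower it.

Request:
send_rows([
  [0.0005,0,0.01,0,0,0,0.95],
  [0.0005,0,0.012,0,0,0,0.95],
  [0,0,0.01,0,0,0,0.95],
  [0,0,0.006,0,0,0,0.95],
  [0,0,0,0,0,0,0.95],
])

```text
time: 41.78
tool_pos: [0.4571, -0.3262, 0.0849]
tool_rot: [3.14, -0.002, -3.121]
contact_force: [-0.3, 1.2, -5.4]
opening: 0.0309
```

Request:
send_rows([
  [0,0,0.001,0,0,0,0.95],
  [0,0,0.001,0,0,0,0.95],
  [0,0,0,0,0,0,0.95],
  [0,0,0,0,0,0,0.95],
])

```text
time: 42.12
tool_pos: [0.458, -0.327, 0.0849]
tool_rot: [-3.141, 0.001, -3.121]
contact_force: [0.0, -0.5, -4.7]
opening: 0.0308
```

Request:
send_rows([
  [0,0,0.001,0,0,0,0.95],
  [0,0,0.001,0,0,0,0.95],
  [0,0,0,0,0,0,0.95],
  [0,0,0,0,0,0,0.95],
])

```text
time: 42.45
tool_pos: [0.458, -0.3271, 0.0831]
tool_rot: [-3.141, 0.001, -3.121]
contact_force: [-1.7, 0.9, 1.5]
opening: 0.0309
```

Request:
send_rows([
  [0,0,0.001,0,0,0,0.95],
  [0,0,0,0,0,0,0.95],
  [0,0,0,0,0,0,0.95],
])

```text
time: 42.7
tool_pos: [0.458, -0.3272, 0.083]
tool_rot: [-3.14, 0.001, -3.121]
contact_force: [-3.7, 0.5, 9.0]
opening: 0.0303
```

Request:
send_rows([
  [0,0,-0.001,0,0,0,0.95],
  [0,0,0,0,0,0,0.95],
  [0,0,0,0,0,0,0.3],
  [0,0,0,0,0,0,0.3],
  [0,0,0,0,0,0,0.3],
])

```text
time: 43.12
tool_pos: [0.4579, -0.3269, 0.0824]
tool_rot: [3.142, 0.0, -3.121]
contact_force: [0.0, -0.0, 0.1]
opening: 0.0464
```

Request:
send_rows([
  [0,0,0,0,0,0,0.3],
  [0,0,0,0,0,0,0.3],
  [0,0,0,0,0,0,0.3],
  [0,0,0,0,0,0,0.3],
])

```text
time: 43.45
tool_pos: [0.4578, -0.3268, 0.0824]
tool_rot: [3.141, 0.0, -3.121]
contact_force: [0.4, -1.3, -0.5]
opening: 0.0639
```

```bash
python3 meas.py w; python3 hang.py; python3 -c "
from h import *
st()"
```

```text
plat 3723 [ 447.5 -153.2] [ 16.5 105.5] 89.8 z 0.0381
red 1596 [ 457.3 -153.2] [74.7 15.8] 0.8 z 0.0398
brown 2 [ 436.  -160.1] [0.5 0. ] 142.3 z 0.0396
cap 8086 [ 429.3 -330.8] [23.3 36.1] 1.7 z 0.1388
shoulder 17092 [ 408.9 -329. ] [72.1 59.4] 0.5 z 0.0791
standbase 10089 [ 447.9 -327.5] [160.7 100.2] 1.2 z 0.0071
side plate 630 0.0789 [ 417.2 -334.7] [57.2 91.6] 80.87
side tops 48 0.0693 [ 452.4 -355.8] [ 47.1 172.2] 76.04
scene plate 407 0.0809 [ 470.2 -327.1] [151.1  51.6] 1.22
scene tops 118 0.0727 [ 464.4 -302.3] [ 55.2 178.9] 74.69
{'time': np.float64(43.6), 'qpos': array([-7.5630e-01,  5.6010e-01,  1.6055e+00,  1.0000e-04,  9.7600e-01,
       -2.3474e+00]), 'qvel': array([ 0.0005, -0.0004, -0.0001, -0.001 ,  0.0007,  0.0015]), 'joint_efforts': array([ 6.20000e-03, -4.97176e+01, -2.01652e+01, -6.80000e-02,
        3.26000e-02, -0.00000e+00]), 'tool_pos': array([ 0.4578, -0.3268,  0.0825]), 'tool_rot': array([ 3.1415,  0.    , -3.1213]), 'contact_force': array([ 0.9856, -1.1614,  0.2481]), 'torque': array([0.018 , 0.0265, 0.0279]), 'opening': np.float64(0.0644)}
```

View pics/w.png

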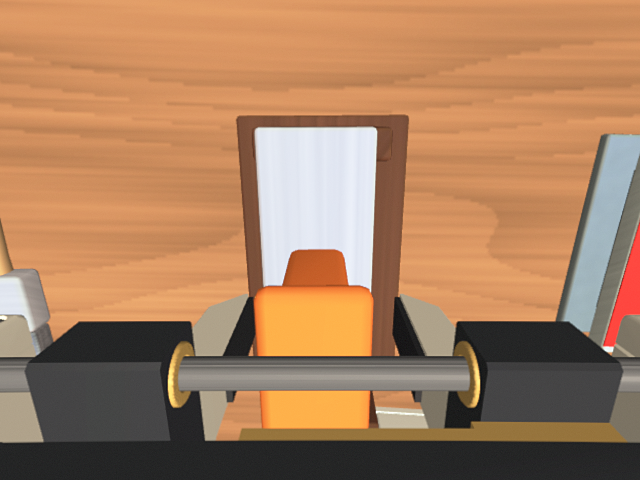

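The roller settled about 3 mm from the stand's centre line when released. It started about 4.5 mm off on the other side. The plate lies flat on both tops (plate 255–377 px within base 238–407 px), so I'll retreat upward.

Request:
send_rows([
  [0,0,-0.01,0,0,0,0.3],
  [0,0,-0.02,0,0,0,0.3],
  [0,0,-0.03,0,0,0,0.3],
  [0,0,-0.03,0,0,0,0.3],
  [0,0,-0.03,0,0,0,0.3],
])

```text
time: 44.02
tool_pos: [0.4576, -0.3267, 0.2045]
tool_rot: [3.142, 0.0, -3.121]
contact_force: [1.2, -0.4, -0.0]
opening: 0.0647
```

Request:
send_rows([
  [-0.02,0.03,-0.02,0,0,0,0.3],
  [-0.02,0.03,-0.01,0,0,0,0.3],
  [-0.02,0.03,0,0,0,0,0.3],
  [-0.02,0.03,0,0,0,0,0.3],
  [-0.01,0.02,0,0,0,0,0.3],
])

```text
time: 44.43
tool_pos: [0.5465, -0.1823, 0.2338]
tool_rot: [3.141, 0.002, -3.12]
contact_force: [0.2, 0.2, -0.3]
opening: 0.0642
```

Request:
send_rows([
  [0,0,0,0,0,0,0.3],
  [0,0,0,0,0,0,0.3],
  [0,0,0,0,0,0,0.3],
  [0,0,0,0,0,0,0.3],
  [0,0,0,0,0,0,0.3],
])

```text
time: 44.85
tool_pos: [0.5444, -0.1862, 0.2326]
tool_rot: [-3.141, -0.0, -3.123]
contact_force: [-0.1, 0.2, -0.2]
opening: 0.0642
```

```bash
python3 meas.py x; python3 loc.py y scene side|grep -E "tab|ball"; python3 - <<'E'
from h import *
d=cam('scene');W=cloud(d)
A=np.load('pics/scene0.npz')['W']
# plate plane tilt
m=(W[...,2]>.074)&(W[...,2]<.09)&(W[...,0]>.35)&(W[...,0]<.57)&(W[...,1]<-.27)&(W[...,1]>-.38)
P=W[m];print(np.linalg.lstsq(np.c_[P[:,:2]-P[:,:2].mean(0),np.ones(len(P))],P[:,2],rcond=None)[0].round(4),P.min(0).round(3),P.max(0).round(3))
E
```

```text
plat 42576 [441.6 -30.9] [258.  120.8] 89.4 z 0.0396
red 3200 [ 440.  -149.5] [ 20.2 108.5] 89.4 z 0.0396
brown 35539 [441.5 -22.4] [235.1 109.5] 89.3 z 0.0396
cap 8161 [ 458.2 -328.8] [79.4 37.3] 1.8 z 0.1387
shoulder 10683 [ 460.4 -325.9] [165.  59.] 1.4 z 0.0788
standbase 8508 [ 457.4 -302.6] [179.   53.1] 1.6 z 0.0069
scene tab [247. 275.] 513 ztop 0.036 c [ 664.9 -160.7] [107.2  34.8] long axis -3.0
scene tab [278. 281.] 520 ztop 0.036 c [655.4 -85.4] [84.9 35.9] long axis -0.8
scene ball [356. 290.] 443 ztop 0.0513 c [637.   86.6] [35.7 35.1] long axis 65.3
scene ball [391. 296.] 468 ztop 0.0512 c [637.  163.6] [36.7 34.4] long axis -48.8
scene ball [426. 311.] 438 ztop 0.0516 c [666.6 237.7] [37.  36.6] long axis -12.6
side tab [431. 243.] 474 ztop 0.062 c [ 790.2 -121.6] [101.4  65.3] long axis 4.7
side tab [381. 263.] 377 ztop 0.0344 c [652.5 -88.1] [77.7 37.9] long axis -3.7
side tab [397. 278.] 373 ztop 0.0346 c [ 649.4 -167. ] [81.4 29.7] long axis -3.8
side tab [413. 292.] 302 ztop 0.0344 c [ 650.6 -238.8] [82.9 30.5] long axis -3.7
side ball [366. 339.] 578 ztop 0.0581 c [ 459.2 -346. ] [98.  10.3] long axis 0.9
[-0.0068 -0.0304  0.0805] [ 0.373 -0.352  0.074] [ 0.547 -0.294  0.09 ]
```

View pics/yscene.png

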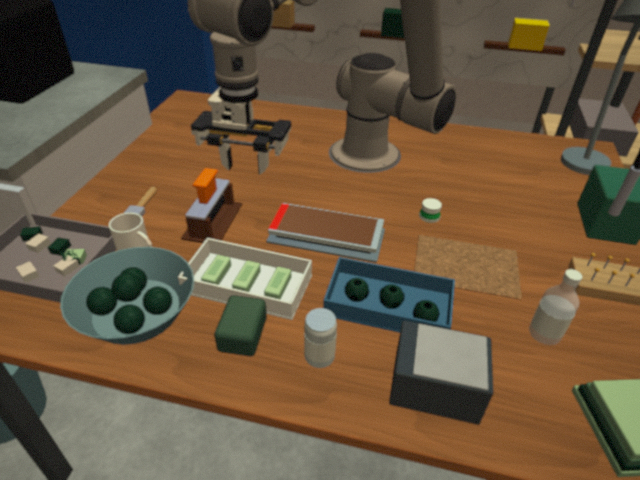

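View pics/x.png

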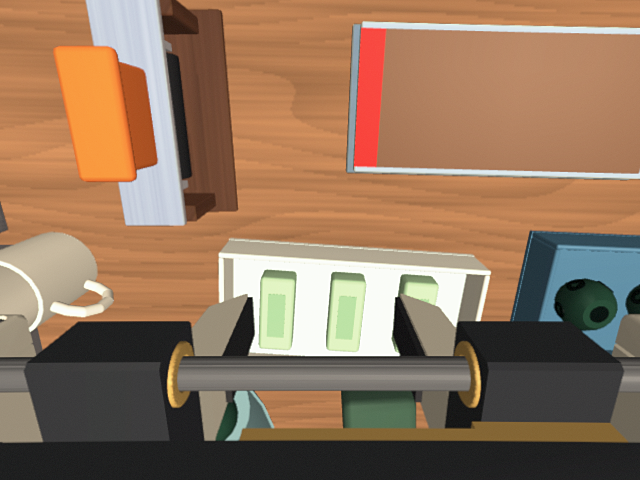

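The final views show three tablets in the white tray, three balls in the blue tray and the bed empty. The roller hangs level in its stand, and the other things are where they were. I'm handing in.

```bash
python3 -c "
from h import *
print(workorder.hand_in());st()"
```

```text
the job is handed in; nothing more can be done
None
the job is handed in; nothing more can be done
```

The job is done and handed in, at about 45 s on the robot clock; the system gave no verdict.

- **Sorting:** All six blanks were there. The three tablets are in the white tray and the three balls are in the blue tray. One ball was knocked about 3 cm inside the blue tray during the run, while the arm was at the bed and the white tray; it stayed in.
- **Rolling:** I rolled from the red strip to just past the far end, foot about −123 to +126 mm from the sheet's centre. It stayed within about 1 mm of the sheet's middle line. The platen was sunk 7.3 to 7.8 mm whenever the cameras measured it, with a steady total push of about 11 to 12 N.
- **Grip:** The first closure caught the roller's cap. I regripped lower, with the finger pads hooked under the cap. They closed at 31 mm because the cap stops the fingers reaching the 24 mm grip.
- **Hanging back:** The roller lies flat on both uprights, turned less than 1° from the stand. Across the stand it is about 2–3 mm off centre, because it shifted about 3 mm when released. It had started about 4.5 mm off the other way.
- **Last checks:** The platen is back at rest (sheet at 39.6 mm). By eye, the other things on the bench had not moved. One oddity: four pale spots showed through the sheet while the platen was sunk, symmetric at its corners. I took them to be the bed's spring posts.

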